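Top up the nut hopper with the pouring chute and close it

TASK

Pick up the steel chute by its bar handle and tip it over the hopper's filler hole so that all six brass nuts slide out of the spout through the hole into the hopper; then stand the chute level on the bench again. Close the hopper: bring the round cover that lies on the deck over the hole until it drops fully into its recess, and leave the other things on the bench where they are.

Things in the scene. Friction and masses are not known exactly. Their poses are not given: they have to be found in the camera images.
- hopper: grey sheet-steel nut hopper screwed to the bench (it does not move): box 150 mm (its x) by 200 mm (its y), top deck 96 mm above the bench, clear window in the -x face, filler hole in the deck. Origin under its centre at bench height, z up.
- filler_hole (a point): centre of the filler hole at the level of the deck's top, 96 mm above the bench, 45 mm to -y of the hopper's centre in the hopper's frame. Through hole 46 mm in diameter, at the bottom of a round cover recess 60 mm in diameter and 4 mm deep; the deck's edges are 55 mm (-y side) and 75 mm (+x and -x sides) from this point.
- recess_floor (a point): same axis as filler_hole, on the floor of the recess (92 mm above the bench), where the cover's underside rests when it is home; z up.
- cover_knob (a point): the hopper's loose cover: aluminium disc 58 mm in diameter, 4 mm thick, 80 g, lower edge bevelled 1.4 mm, on the deck beside the hole, with a black knob (16 mm in diameter, 20 mm tall) in its middle. This point is on its axis, 14 mm above the disc's underside (half-way up the knob); z up. Over the recess (1 mm of play all round) it drops in by its own weight; home, its top is flush with the deck.
- chute_handle (a point): middle of the black bar handle of the pouring chute (bright sheet steel, about 300 g, standing level on the bench), 61 mm above the chute's underside. x points along the chute to the spout, z up. The bar runs along x from -72 to +40 mm of this point, 14 mm wide (y), 18 mm high, free at both sides from -60 to +20 mm, above the walls. The balance point is within 20 mm of this point.
- chute_pan (a point): top of the pan's floor below the handle point (2 mm above the chute's underside), same axes as chute_handle. The pan reaches from 80 mm behind this point to 30 mm ahead of it, 76 mm wide outside, walls 26 mm high; then it narrows within 22 mm to the spout, which is 35 mm wide inside, 39 mm outside, with 22 mm high walls, and open at its end.
- spout_tip (a point): the end of the chute's spout, on the underside in the middle: 120 mm ahead (+x) of the handle point and 61 mm below it; same axes.
- nut_0_centre (a point): brass hex nut, 16 mm across flats, 8 mm high, 12 g, lying in the chute's pan; its centre. The metal is slippery: the nuts start to slide at roughly 11 to 17 degrees of tilt and run out within 1 or 2 s at 35 to 40; one may hang up at the narrowing and need a shake.
- nut_1_centre (a point): brass hex nut, 16 mm across flats, 8 mm high, 12 g, lying in the chute's pan; its centre. The metal is slippery: the nuts start to slide at roughly 11 to 17 degrees of tilt and run out within 1 or 2 s at 35 to 40; one may hang up at the narrowing and need a shake.
- nut_2_centre (a point): brass hex nut, 16 mm across flats, 8 mm high, 12 g, lying in the chute's pan; its centre. The metal is slippery: the nuts start to slide at roughly 11 to 17 degrees of tilt and run out within 1 or 2 s at 35 to 40; one may hang up at the narrowing and need a shake.
- nut_3_centre (a point): brass hex nut, 16 mm across flats, 8 mm high, 12 g, lying in the chute's pan; its centre. The metal is slippery: the nuts start to slide at roughly 11 to 17 degrees of tilt and run out within 1 or 2 s at 35 to 40; one may hang up at the narrowing and need a shake.
- nut_4_centre (a point): brass hex nut, 16 mm across flats, 8 mm high, 12 g, lying in the chute's pan; its centre. The metal is slippery: the nuts start to slide at roughly 11 to 17 degrees of tilt and run out within 1 or 2 s at 35 to 40; one may hang up at the narrowing and need a shake.
- nut_5_centre (a point): brass hex nut, 16 mm across flats, 8 mm high, 12 g, lying in the chute's pan; its centre. The metal is slippery: the nuts start to slide at roughly 11 to 17 degrees of tilt and run out within 1 or 2 s at 35 to 40; one may hang up at the narrowing and need a shake.
- solder_reel: bystander, to be left alone: reel of solder wire, 54 mm across, 42 mm high; origin under its centre
- tape_roll: bystander, to be left alone: black roll of tape, 62 mm across, 19 mm high; origin under its centre
- end_cap: bystander, to be left alone: light motor end cap, 58 mm across, 16 mm high; origin under its centre
- stator: bystander, to be left alone: wound stator ring with copper coils, 58 mm across, 23 mm high; origin under its centre
- red_screwdriver: bystander, to be left alone: screwdriver with a red handle, 148 mm long, 22 mm thick; origin under its centre
Not all that is in view belongs to the job. Leave any red look-alike of the part that bears cover_knob alone.

How it is judged:
By the outcome, as a careful person would: the job done as asked, in the order asked, and still so for the second after the job is handed in, with the robot touching nothing.
It also fails if it takes over 61 s, if anything falls off the work surface, if the arm or the gripper's body presses on something with over 40 N, if the wrist force passes 120 N, or if a joint passes its speed limit or range.

ROBOT

A 7-joint arm with a two-finger parallel gripper is mounted at the origin on a cart in front of the work surface, level with it; the furniture and walls round the work are solid. World frame = base frame: x ahead of the robot, y to its left, z up, the work surface at z = 0. Lengths are in m, angles in rad, forces in N, time in s.
With the tool pointing down it reaches from about 0.4 to 0.875 m from the base axis. Payload 19.3 kg.
Tool frame: the origin (TCP) lies at the very end of the fingers, on their centre line; the grasp point (between the pads) lies 19 mm behind it; z points along the fingers, y is the direction in which the jaws open and shut (so a half turn about z gives the same grasp; the last joint's range is limited). The gripper opens to 85 mm and grips with 20 to 120 N. Pads are 22 mm wide; open, the fingers measure 114 mm over their backs; the gripper's body (76 mm by 85 mm) begins 54 mm behind the grasp point. The pads swing forward as they close: fully open they stand 13 mm farther back than shut.
Start: joints at [1.263, 0.521, -0.036, 1.599, 0.021, 1.021, -0.113], TCP at [0.147, -0.607, 0.231] pointing down, gripper open.
Joint ranges: [-2.91, 2.91], [-0.3, 2.13], [-1.5, 1.42], [0.17, 2.43], [-1.26, 4.41], [0.16, 1.93], [-2.52, 2.52]. Speed limits (rad/s): [1.89, 1.89, 2.39, 2.39, 3.01, 3.01, 3.01].

INTERFACE

Orientations are given as [roll, pitch, yaw] about the fixed x, y, z axes, in that order (R = Rz(yaw) Ry(pitch) Rx(roll)).
In Python, from workcell import bot gives the robot as it stands. The module is installed in compiled form; this text tells all that it offers.
- The arm moves only by the shell command python3 -m inch 'ROWS' [FORCE]. ROWS is JSON, a list of rows, each an object of numbers: "dx", "dy", "dz": the shift along the tool's x, y, z in mm; "rx", "ry", "rz": the turn, a rotation vector about the tool's x, y, z in rad; "hand": the closure, from -1 (fully open) to 1 (shut), so that 0 is half open. In form: [{"dx": .., "dy": .., "dz": .., "rx": .., "ry": .., "rz": .., "hand": ..}, ...]. A call has 1 to 10 rows; each row shifts and turns the commanded pose from where the row before left it, along the tool's axes as they then stand; what a row does not reach is not made up. A row lasts 1/10 s, in which the tool goes at most 50 mm and 8.59 degrees, less where a joint would pass 70% of its speed; a pose out of reach is approached as far as the arm can. A call with a gripper value outside its range is refused whole. The fingers move at their own pace and stop on an object; FORCE is the grip in N (left out, the last holds). Time passes only in rows, so rows that do not move let the fingers close. It gives the time, the measured TCP pose, the force and the opening at its end, in the units of the state.
- bot.observe(): the state, without advancing time (a new reading comes with each control period).
- bot.grab_frame(name): name is "scene" or "top"; returns (picture, depth): 480x640x3 uint8, red, green, blue; 480x640 float32, m along the optical axis (not along the pixel's ray), 0 where there is no reading.
- bot.get_calibration(name): a dict with "vertical_fov" (degrees; the focal length in pixels is half the picture's height over the tangent of half this angle, whatever the lens; pixels are square), "cx", "cy" (the principal point, pixels), "k1" (the pictures are not rectified: a ray, as slopes to the right and down, at radius r is drawn at 1 + k1 r^2 times it, then the intrinsics apply), "origin" and "orientation" of the camera in the world. Camera axes: x right, y down, z forward; pixel columns grow to the right and rows downward; lengths in m; the calibration is good to about 2 mm. A picture is of the moment at which its call begins. get_calibration takes no time and is no camera call.
- bot.job_done(): hands the job in, once; it reports no verdict.
Trained networks look in the newest picture that a camera, given by its name, has taken for a name from the list of things; names that differ only in an ending like _2 or _b are one class to them, and where a whole thing is asked for, a point or a joint stands for the part that bears it (a point fixed in the world has none). Each returns a list of dicts, best first, with "score" (0 to 1); they miss things now and then, are a little off and sometimes report something else, mostly with a low value. They report only what shows in the picture. A call takes as long as a camera call. They do not tell look-alikes from the thing itself.
- bot.trace(camera, target): "region" (480x640 bool, what is visible of it) and "box" ([left, top, right, bottom] in pixels, round what is visible of it).
- bot.tip_of(camera, target): "centre" ([row, column] in pixels: a listed point, or the origin of a listed thing).
The state is a dict: "clock": time; "qpos": joint angles; "qd": joint speeds; "joint_efforts": joint torques, N m; "position": TCP position; "tool_rot": TCP orientation; "force": force on the tool from outside, world axes, zero at the start; "moment": the same for the moment, N m; "grip_width": finger opening in m.
Only numpy, scipy, OpenCV 4.12 (cv2) and the standard library are available. Lean on these libraries where they do the work, as an engineer would, in place of code of your own. Each camera call takes 0.05 s, during which the arm holds its last target.

## Working session

There is one attempt and no reset: what is moved stays moved. The work goes in short steps, Python scripts to look and compute and a shell command to move; the robot and the scene stay as the last step left them, time stands still between calls to the robot, and variables do not carry over. Pictures are saved under pics/ and viewed, and the job is handed in when it is done.

```bash
mkdir -p pics; ls
cat > h.py <<'E'
import numpy as np, cv2
from scipy.spatial.transform import Rotation as R
from workcell import bot
def save(name,fn,im=None):
    if im is None: im,_=bot.grab_frame(name)
    cv2.imwrite('pics/'+fn,cv2.cvtColor(im,cv2.COLOR_RGB2BGR))
def cam(name):
    c=bot.get_calibration(name); f=240/np.tan(np.radians(c['vertical_fov'])/2)
    o=c['orientation']; o=np.array(o)
    M=o if o.shape==(3,3) else R.from_euler('xyz',o).as_matrix()
    return f,c['cx'],c['cy'],c['k1'],np.array(c['origin']),M
def ray(name,u,v):
    f,cx,cy,k1,o,M=cam(name)
    a=np.array([(u-cx)/f,(v-cy)/f],float); s=a.copy()
    for _ in range(20): s=a/(1+k1*(s@s))
    return o,M@np.array([s[0],s[1],1.])
def atz(name,u,v,z):
    o,d=ray(name,u,v); return o+d*(z-o[2])/d[2]
def atd(name,u,v,dep):
    o,d=ray(name,u,v); return o+d*dep
def proj(name,p):
    f,cx,cy,k1,o,M=cam(name); q=M.T@(np.array(p)-o); s=q[:2]/q[2]; s=s*(1+k1*(s@s)); return np.array([cx+f*s[0],cy+f*s[1]])
E
python3 - <<'E'
from h import *
s=bot.observe(); print(s)
for n in('scene','top'):
    print(bot.get_calibration(n)); im,d=bot.grab_frame(n); save(n,n+'0.png',im); np.save(n+'0.npy',d)
E
```

```text
pics
{'clock': 0.0, 'qpos': array([ 1.26281592,  0.52202232, -0.03632154,  1.59996996,  0.02119154,
        1.02111391, -0.11279368]), 'qd': array([-5.06848656e-04, -1.78619354e-04, -3.00192152e-05, -6.30065869e-04,
       -9.94622868e-04,  9.50537342e-04, -3.80387741e-04]), 'joint_efforts': array([ 5.17666231e-04, -9.27125359e+01,  1.98021702e+00, -3.69932806e+01,
        1.79105625e-02,  8.14692961e-03,  3.30518742e-05]), 'position': array([ 0.14710354, -0.60710697,  0.23073425]), 'tool_rot': array([-3.14046636e+00,  7.60435108e-05,  2.37766600e-01]), 'force': array([ 0.69938159,  0.78108716, -0.62479404]), 'moment': array([ 0.01070886,  0.0095437 , -0.01323356]), 'grip_width': 0.08539070041338362}
{'vertical_fov': 44.10417687355343, 'cx': 317.0417867331128, 'cy': 249.70404749359815, 'k1': -0.10991389716276471, 'origin': array([0.04537513, 0.91295459, 1.14228044]), 'orientation': array([-2.35642538, -0.01626366, -2.64470231])}
{'vertical_fov': 50.06151968123729, 'cx': 316.7303669957828, 'cy': 244.1305369444333, 'k1': 0.004126705481529336, 'origin': array([ 0.29906752, -0.01672785,  1.14107529]), 'orientation': array([-2.91089851e+00, -2.09551660e-03, -1.48934671e+00])}
```

View pics/scene0.png

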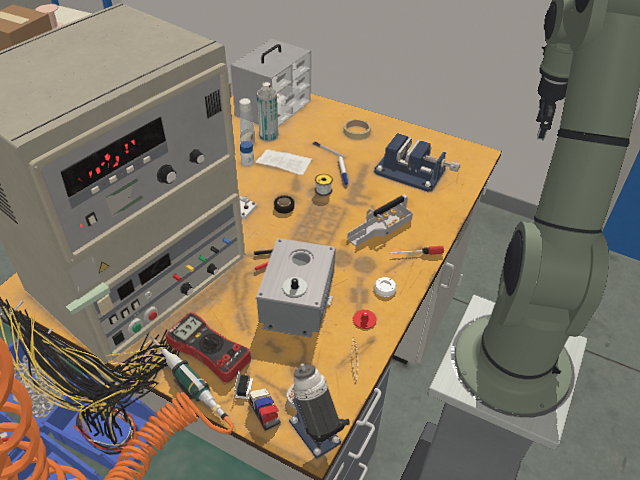

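View pics/top0.png

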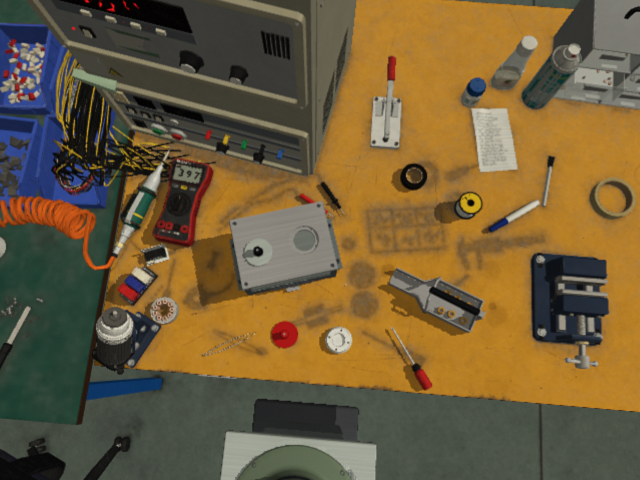

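Run:
```python
from h import *
im,d=bot.grab_frame('top')
big=cv2.resize(im[180:370,200:520],None,fx=2.5,fy=2.5,interpolation=cv2.INTER_CUBIC)
save('top','crop0.png',big)
for n in ['chute_handle','spout_tip','chute_pan','filler_hole','cover_knob','hopper']:
    for c in ['top']:
        r=bot.tip_of(c,n)
        for q in r[:2]:
            v,u=q['centre']; z={'chute_handle':.061,'spout_tip':0,'chute_pan':.002,'filler_hole':.096,'cover_knob':.110,'hopper':0}[n]
            print(n,c,round(q['score'],2),(round(u),round(v)),atz(c,u,v,z).round(4), 'depth z',atd(c,u,v,d[int(v),int(u)]).round(4))
bot.grab_frame('scene')
for n in ['chute_handle','spout_tip','filler_hole','cover_knob']:
    for c in ['scene']:
        r=bot.tip_of(c,n)
        for q in r[:2]:
            v,u=q['centre']; z={'chute_handle':.061,'spout_tip':0,'chute_pan':.002,'filler_hole':.096,'cover_knob':.110,'hopper':0}[n]
            print(n,c,round(q['score'],2),(round(u),round(v)),atz(c,u,v,z).round(4))
```

```text
chute_handle top 0.78 (448, 298) [ 0.4591 -0.2833  0.061 ] depth z [ 0.4575 -0.2805  0.0723]
chute_handle top 0.4 (443, 299) [ 0.4549 -0.2729  0.061 ] depth z [ 0.4556 -0.2741  0.056 ]
spout_tip top 0.73 (166, 309) [0.3912 0.3232 0.    ] depth z [ 0.3914  0.3239 -0.0023]
spout_tip top 0.62 (390, 276) [ 0.5054 -0.1684  0.    ] depth z [ 0.505  -0.1681  0.0022]
chute_pan top 0.78 (442, 298) [ 0.4652 -0.2837  0.002 ] depth z [ 0.4566 -0.2699  0.0608]
filler_hole top 0.84 (302, 237) [0.5565 0.032  0.096 ] depth z [0.5727 0.0351 0.0305]
cover_knob top 0.88 (256, 252) [0.5136 0.1239 0.11  ] depth z [0.5117 0.1226 0.1195]
cover_knob top 0.64 (283, 337) [0.3475 0.0512 0.11  ] depth z [0.3516 0.0569 0.0227]
hopper top 0.95 (285, 255) [0.5354 0.0733 0.    ] depth z [0.5159 0.0659 0.0943]
hopper top 0.47 (166, 311) [0.3879 0.3231 0.    ] depth z [0.3879 0.3228 0.001 ]
chute_handle scene 0.91 (390, 206) [ 0.4505 -0.2967  0.061 ]
spout_tip scene 0.64 (349, 241) [ 0.511  -0.1727  0.    ]
spout_tip scene 0.28 (382, 226) [ 0.4581 -0.2768  0.    ]
filler_hole scene 0.62 (302, 256) [0.5515 0.0245 0.096 ]
cover_knob scene 0.86 (365, 316) [0.331  0.1281 0.11  ]
cover_knob scene 0.8 (294, 284) [0.5139 0.1243 0.11  ]
```

View pics/crop0.png

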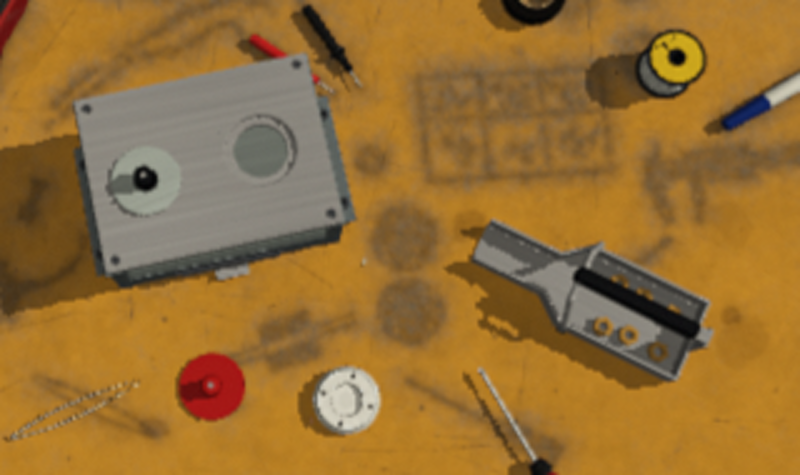

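Run:
```python
from h import *
im,d=bot.grab_frame('top')
f,cx,cy,k1,o,M=cam('top')
V,U=np.mgrid[0:480,0:640]
pts=np.stack([(U-cx)/f,(V-cy)/f,np.ones_like(U)],-1)*d[...,None]@M.T+o
g=im.astype(int).sum(-1)
z=pts[...,2]
m=(g<110)&(U>410)&(U<490)&(V>265)&(V<335)&(z>.05)
P=pts[m]; print('bar n',m.sum(),'z',np.percentile(P[:,2],[5,50,95]))
T=np.array([atz('top',u,v,.070)[:2] for v,u in np.argwhere(m)])
r=cv2.minAreaRect(T.astype(np.float32)*1000);print('bar rect',r)
print('bar box',cv2.boxPoints(r).round(1).tolist())
# deck
m=(np.abs(z-.096)<.008)&(U>220)&(U<350)&(V>190)&(V<300)
m=cv2.morphologyEx(m.astype(np.uint8),cv2.MORPH_OPEN,np.ones((3,3)))>0
print('deck z',np.median(z[m]),m.sum())
T=np.array([atz('top',u,v,.096)[:2] for v,u in np.argwhere(m)])
r=cv2.minAreaRect(T.astype(np.float32)*1000);print('deck',r,cv2.boxPoints(r).round(1).tolist())
# hole
m=(z<.075)&(U>285)&(U<325)&(V>222)&(V<255)
n,l,st,c=cv2.connectedComponentsWithStats(m.astype(np.uint8));
for i in range(1,n):
    if st[i,4]>50: print(st[i],c[i],atz('top',*c[i],.092))
# cover: disc brighter
hs=cv2.cvtColor(im,cv2.COLOR_RGB2GRAY)
big=cv2.resize(im[195:300,225:345],None,fx=6,fy=5.7,interpolation=cv2.INTER_CUBIC);save('top','c1.png',big)
# bench height check
print('bench z',np.median(z[285:300,350:380]))
print('chute spout dir guess')
m=(z>.1)&(U>235)&(U<280)&(V>235)&(V<270)
m&=(z>.104); print('knob n',m.sum(),pts[m].mean(0),pts[m].max(0))
```

```text
bar n 344 z [0.06399202 0.06772101 0.07115169]
bar rect ((452.4812927246094, -293.95037841796875), (109.46817779541016, 14.303638458251953), 67.33369445800781)
bar box [[424.79998779296875, -341.70001220703125], [438.0, -347.20001220703125], [480.20001220703125, -246.1999969482422], [467.0, -240.6999969482422]]
deck z 0.09494966912568292 6320Traceback (most recent call last):
  File "<stdin>", line 17, in <module>
  File "h.py", line 18, in atz
    o,d=ray(name,u,v); return o+d*(z-o[2])/d[2]
        ~~~^^^^^^^^^^
  File "h.py", line 13, in ray
    f,cx,cy,k1,o,M=cam(name)
                   ~~~^^^^^^
  File "h.py", line 8, in cam
    c=bot.get_calibration(name); f=240/np.tan(np.radians(c['vertical_fov'])/2)
ValueError: time passes only in moves, steps and waits
```

```bash
sed -i 's/^def cam(name):/from functools import lru_cache\n@lru_cache\ndef cam(name):/' h.py
python3 - <<'E'
from h import *
im,d=bot.grab_frame('top')
f,cx,cy,k1,o,M=cam('top')
V,U=np.mgrid[0:480,0:640]
pts=np.stack([(U-cx)/f,(V-cy)/f,np.ones_like(U)],-1)*d[...,None]@M.T+o
z=pts[...,2]
m=(np.abs(z-.096)<.008)&(U>220)&(U<350)&(V>190)&(V<300)
m=cv2.morphologyEx(m.astype(np.uint8),cv2.MORPH_OPEN,np.ones((3,3)))>0
T=np.array([atz('top',u,v,.096)[:2] for v,u in np.argwhere(m)])
r=cv2.minAreaRect(T.astype(np.float32)*1000);print('deck',r,cv2.boxPoints(r).round(1).tolist())
m=(z<.075)&(U>285)&(U<325)&(V>222)&(V<255)
n,l,st,c=cv2.connectedComponentsWithStats(m.astype(np.uint8));
for i in range(1,n):
    if st[i,4]>50: print(st[i],c[i],atz('top',*c[i],.092))
big=cv2.resize(im[195:300,225:345],None,fx=6,fy=5.7,interpolation=cv2.INTER_CUBIC);save('top','c1.png',big)
print('bench z',np.median(z[285:300,350:380]))
m=(z>.104)&(U>235)&(U<280)&(V>235)&(V<270); print('knob n',m.sum(),pts[m].mean(0),pts[m].max(0))
print(bot.observe()['clock'])
E
```

```text
deck ((537.3634643554688, 72.20834350585938), (151.22120666503906, 202.3929901123047), 17.01480484008789) [[435.5, 146.89999389648438], [494.70001220703125, -46.70000076293945], [639.2999877929688, -2.4000000953674316], [580.0999755859375, 191.10000610351562]]
[293 231  22  20 342] [303.5497076  240.47953216] [0.55041663 0.02935686 0.092     ]
bench z -0.001971707013022961
knob n 71 [0.50219262 0.11361999 0.17378081] [0.52308258 0.14872853 1.14107529]
0.8
```

View pics/c1.png

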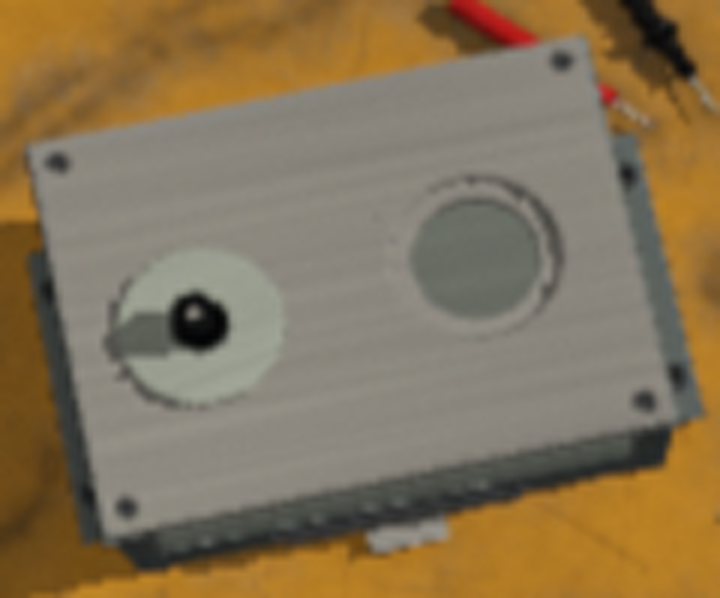

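Run:
```python
from h import *
im,d=bot.grab_frame('top')
f,cx,cy,k1,o,M=cam('top')
V,U=np.mgrid[0:480,0:640]
pts=np.stack([(U-cx)/f,(V-cy)/f,np.ones_like(U)],-1)*d[...,None]@M.T+o
ok=(d>0)
for lo,hi in [(.02,.15),(.15,.3),(.3,.45),(.45,.6),(.6,.9)]:
    m=ok&(pts[...,2]>lo)&(pts[...,2]<hi)&(U<360)&(V<180)&(U>160)
    P=pts[m]
    if len(P):
        i=np.argsort(P[:,0])[:5]; j=np.argsort(P[:,1])[:3]; print(lo,hi,len(P),P[i].round(3).tolist()[:2],P[j].round(3).tolist()[:2])
print('recess',atz('top',304.5,240.1,.096),'cover',atz('top',258.3,252.5,.100))
c=np.array([.5374,.0722]);h=np.array([.4587,-.2792]);D=np.array([.3857,.9226])
print('proj tip',proj('top',[*(h+.12*D),0]),'hole',proj('top',[.5505,.0292,.096]))
print(proj('scene',[*h,.07]),proj('scene',[*(h+.12*D),0]),proj('scene',[.5505,.0292,.096]))
s=bot.observe();Rt=R.from_euler('xyz',s['tool_rot']);p=s['position']
Rg=R.from_euler('xyz',[np.pi,0,np.radians(67.3)])
for z in (.13,.042):
    print('delta tool mm',(Rt.inv().apply(np.array([*h,z])-p)*1000).round(1),(Rt.inv()*Rg).as_rotvec().round(3))
```

```text
0.02 0.15 5298 [[0.681, 0.339, 0.04], [0.682, 0.347, 0.038]] [[1.059, -0.04, 0.041], [1.066, -0.04, 0.071]]
0.15 0.3 6864 [[0.716, 0.042, 0.226], [0.716, 0.039, 0.198]] [[1.06, -0.04, 0.172], [1.06, -0.04, 0.175]]
0.3 0.45 8047 [[0.715, 0.04, 0.381], [0.716, 0.042, 0.353]] [[0.967, -0.023, 0.303], [0.968, -0.023, 0.305]]
0.45 0.6 8997 [[0.716, 0.037, 0.48], [0.716, 0.036, 0.521]] [[0.85, -0.0, 0.451], [0.851, -0.0, 0.451]]
0.6 0.9 6 [[0.728, 0.027, 0.6], [0.728, 0.028, 0.601]] [[0.729, 0.025, 0.601], [0.728, 0.027, 0.6]]
recess [0.55043507 0.02727075 0.096     ] cover [0.51529203 0.12021459 0.1       ]
proj tip [390.41769329 276.70494494] hole [303.58414479 239.99660408]
[384.60317913 206.36627557] [350.67134226 242.95972386] [300.89390058 257.63480083]
delta tool mm [ 380.  -245.6  101.3] [-0.     0.    -0.937]
delta tool mm [ 380.  -245.6  189.3] [-0.     0.    -0.937]
```

```bash
python3 -m inch '[{"dx":20,"dy":-13,"hand":-1},{"dx":40,"dy":-26},{"dx":45,"dy":-29},{"dx":45,"dy":-29},{"dx":45,"dy":-29},{"dx":45,"dy":-29},{"dx":45,"dy":-29},{"dx":45,"dy":-29},{"dx":35,"dy":-23},{"dx":15,"dy":-9.6}]' 100; python3 -m inch '[{"rz":-0.134},{"rz":-0.134,"dz":10},{"rz":-0.134,"dz":10},{"rz":-0.134,"dz":15},{"rz":-0.134,"dz":15},{"rz":-0.134,"dz":15},{"rz":-0.133,"dz":10},{"dz":5}]'
python3 - <<'E'
from h import *
s=bot.observe();Rt=R.from_euler('xyz',s['tool_rot']);p=s['position']
im,d=bot.grab_frame('top');big=cv2.resize(im[180:370,300:520],None,fx=3,fy=3,interpolation=cv2.INTER_CUBIC);save('top','a1.png',big)
h=np.array([.4587,-.2792])
Rg=R.from_euler('xyz',[np.pi,0,np.radians(67.3)])
print(s['clock'],p,s['tool_rot'],s['qpos'],'delta',(Rt.inv().apply(np.array([*h,.042])-p)*1000).round(1),(Rt.inv()*Rg).as_rotvec().round(3))
E
```

```text
0.85 [ 0.14722242 -0.60739929  0.23130057] [-3.14157598e+00  1.17175674e-05  2.37831822e-01] [ 1.26277349  0.52137917 -0.03632746  1.59950808  0.0212284   1.02110857
 -0.11278689] delta [ 380.  -245.6  189.3] [-0.     0.    -0.937]schema error: expected keys dx, dy, dz, rx, ry, rz, hand
schema error: expected keys dx, dy, dz, rx, ry, rz, hand
```

View pics/a1.png

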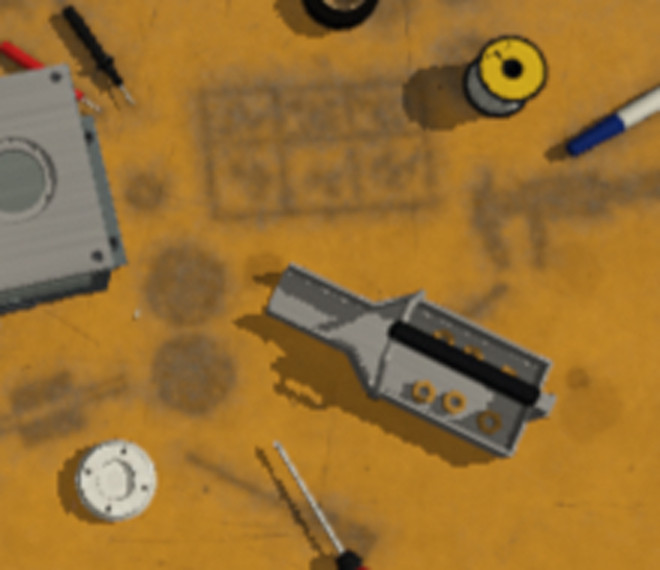

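All keys are required in every row.

```bash
python3 -m inch '[{"dx":20,"dy":-13,"dz":0,"rx":0,"ry":0,"rz":0,"hand":-1},{"dx":40,"dy":-26,"dz":0,"rx":0,"ry":0,"rz":0,"hand":-1},{"dx":45,"dy":-29,"dz":0,"rx":0,"ry":0,"rz":0,"hand":-1},{"dx":42,"dy":-27,"dz":0,"rx":0,"ry":0,"rz":0,"hand":-1},{"dx":42,"dy":-27,"dz":0,"rx":0,"ry":0,"rz":0,"hand":-1},{"dx":42,"dy":-27,"dz":0,"rx":0,"ry":0,"rz":0,"hand":-1},{"dx":42,"dy":-27,"dz":0,"rx":0,"ry":0,"rz":0,"hand":-1},{"dx":42,"dy":-27,"dz":0,"rx":0,"ry":0,"rz":0,"hand":-1},{"dx":40,"dy":-26,"dz":0,"rx":0,"ry":0,"rz":0,"hand":-1},{"dx":25,"dy":-16,"dz":0,"rx":0,"ry":0,"rz":0,"hand":-1}]' 100
python3 -m inch '[{"dx":0,"dy":0,"dz":0,"rx":0,"ry":0,"rz":-0.134,"hand":-1},{"dx":0,"dy":0,"dz":10,"rx":0,"ry":0,"rz":-0.134,"hand":-1},{"dx":0,"dy":0,"dz":15,"rx":0,"ry":0,"rz":-0.134,"hand":-1},{"dx":0,"dy":0,"dz":15,"rx":0,"ry":0,"rz":-0.134,"hand":-1},{"dx":0,"dy":0,"dz":15,"rx":0,"ry":0,"rz":-0.134,"hand":-1},{"dx":0,"dy":0,"dz":15,"rx":0,"ry":0,"rz":-0.134,"hand":-1},{"dx":0,"dy":0,"dz":10,"rx":0,"ry":0,"rz":-0.133,"hand":-1},{"dx":0,"dy":0,"dz":0,"rx":0,"ry":0,"rz":0,"hand":-1}]'
cat > rel.py <<'E'
from h import *
import sys
# usage: rel.py x y z yawdeg
x,y,z,w=map(float,sys.argv[1:5])
s=bot.observe();Rt=R.from_euler('xyz',s['tool_rot']);p=s['position']
Rg=R.from_euler('xyz',[np.pi,0,np.radians(w)])
print(round(s['clock'],2),p.round(4),s['tool_rot'].round(4),'q',s['qpos'].round(2),'F',s['force'].round(1),'w',round(s['grip_width'],4))
print('delta',(Rt.inv().apply(np.array([x,y,z])-p)*1000).round(1),(Rt.inv()*Rg).as_rotvec().round(3))
E
python3 rel.py .4587 -.2792 .042 67.3
```

```text
clock: 1.9
position: [0.4587, -0.2792, 0.2315]
tool_rot: [-3.141, -0.001, 0.241]
force: [0.2, -0.8, 0.0]
grip_width: 0.0858
clock: 2.7
position: [0.4557, -0.2822, 0.1502]
tool_rot: [-3.14, -0.001, 1.177]
force: [-0.8, 0.5, 0.3]
grip_width: 0.0853
2.7 [ 0.4557 -0.2822  0.1502] [-3.1397e+00 -6.0000e-04  1.1771e+00] q [ 0.71  0.51 -0.36  1.9   0.24  0.78 -0.17] F [-0.8  0.5  0.3] w 0.0853
delta [  3.8   1.8 108.2] [-0.002 -0.001  0.002]
```

```bash
python3 -m inch '[{"dx":2,"dy":1,"dz":20,"rx":0,"ry":0,"rz":0,"hand":-1},{"dx":1.8,"dy":0.8,"dz":30,"rx":0,"ry":0,"rz":0,"hand":-1},{"dx":0,"dy":0,"dz":15,"rx":0,"ry":0,"rz":0,"hand":-1},{"dx":0,"dy":0,"dz":0,"rx":0,"ry":0,"rz":0,"hand":-1}]'
python3 rel.py .4587 -.2792 .042 67.3
python3 - <<'E'
from h import *
im,d=bot.grab_frame('top');big=cv2.resize(im[180:370,300:520],None,fx=3,fy=3,interpolation=cv2.INTER_CUBIC);save('top','a2.png',big)
im,d=bot.grab_frame('scene');big=cv2.resize(im[120:280,300:480],None,fx=4,fy=3.7,interpolation=cv2.INTER_CUBIC);save('top','a3.png',big)
E
```

```text
clock: 3.1
position: [0.4589, -0.2792, 0.0852]
tool_rot: [-3.139, -0.0, 1.171]
force: [0.5, 0.3, 0.8]
grip_width: 0.0854
3.1 [ 0.4589 -0.2792  0.0852] [-3.1393 -0.      1.1712] q [ 0.67  0.61 -0.32  1.93  0.3   0.65 -0.24] F [0.5 0.3 0.8] w 0.0854
delta [-0.1 -0.1 43.2] [-0.002 -0.    -0.003]
```

View pics/a2.png

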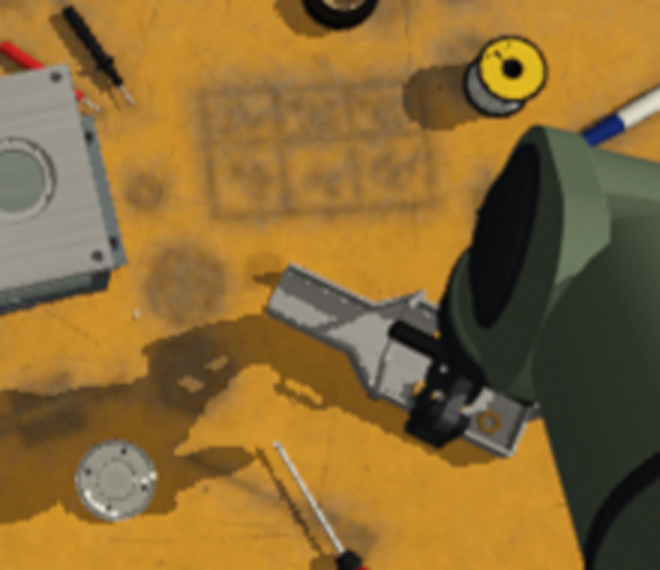

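View pics/a3.png

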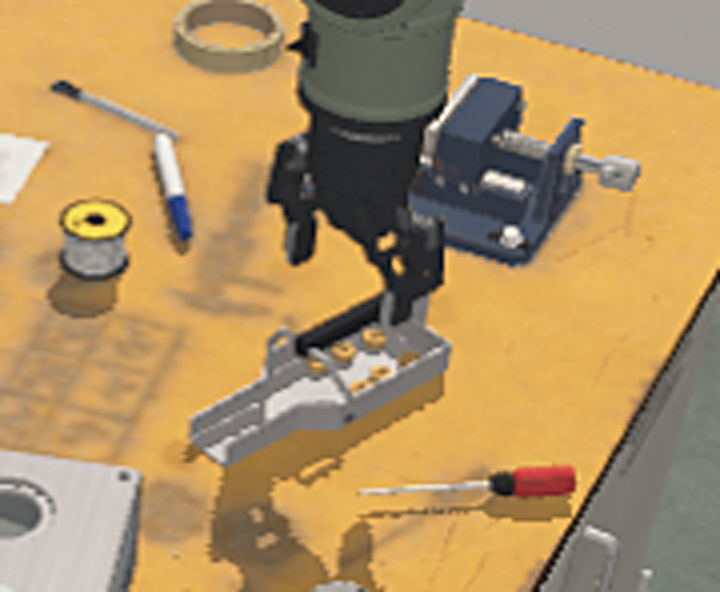

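Fingers straddle the bar (around (445,385) in the top crop); descend and close.

```bash
python3 -m inch '[{"dx":0,"dy":0,"dz":15,"rx":0,"ry":0,"rz":0,"hand":-1},{"dx":0,"dy":0,"dz":18,"rx":0,"ry":0,"rz":0,"hand":-0.5},{"dx":0,"dy":0,"dz":10,"rx":0,"ry":0,"rz":0,"hand":0},{"dx":0,"dy":0,"dz":0,"rx":0,"ry":0,"rz":0,"hand":0.4},{"dx":0,"dy":0,"dz":0,"rx":0,"ry":0,"rz":0,"hand":1},{"dx":0,"dy":0,"dz":0,"rx":0,"ry":0,"rz":0,"hand":1},{"dx":0,"dy":0,"dz":0,"rx":0,"ry":0,"rz":0,"hand":1},{"dx":0,"dy":0,"dz":0,"rx":0,"ry":0,"rz":0,"hand":1},{"dx":0,"dy":0,"dz":0,"rx":0,"ry":0,"rz":0,"hand":1},{"dx":0,"dy":0,"dz":0,"rx":0,"ry":0,"rz":0,"hand":1}]' 100
python3 rel.py .4587 -.2792 .042 67.3
python3 - <<'E'
from h import *
im,d=bot.grab_frame('scene');big=cv2.resize(im[120:280,300:480],None,fx=4,fy=3.7,interpolation=cv2.INTER_CUBIC);save('top','a4.png',big)
E
```

```text
clock: 4.2
position: [0.4602, -0.2799, 0.0445]
tool_rot: [3.14, 0.0, 1.175]
force: [-0.4, -0.2, 8.9]
grip_width: 0.0119
4.2 [ 0.4602 -0.2799  0.0445] [3.1397e+00 3.0000e-04 1.1746e+00] q [ 0.65  0.67 -0.29  1.95  0.34  0.56 -0.27] F [-0.4 -0.2  8.9] w 0.0119
delta [ 0.1 -1.7  2.5] [0.002 0.    0.   ]
```

View pics/a4.png

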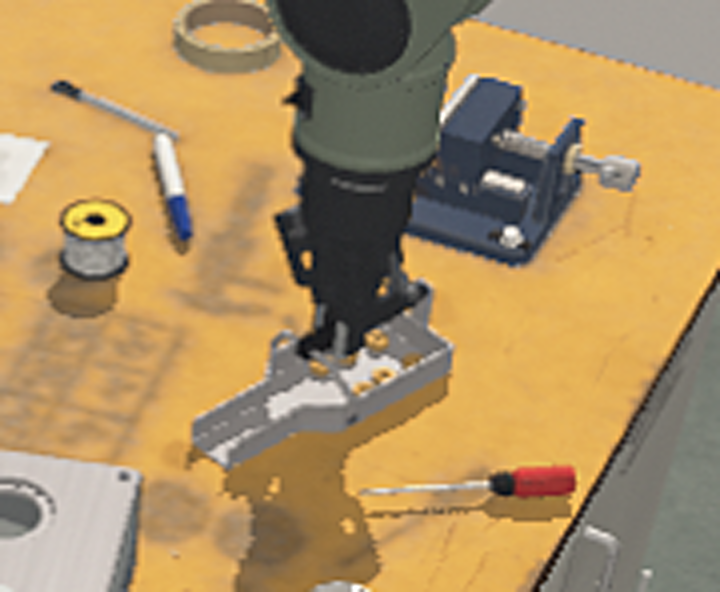

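```bash
python3 -m inch '[{"dx":0,"dy":0,"dz":-8,"rx":0,"ry":0,"rz":0,"hand":1},{"dx":0,"dy":0,"dz":-16,"rx":0,"ry":0,"rz":0,"hand":1},{"dx":0,"dy":0,"dz":-22,"rx":0,"ry":0,"rz":0,"hand":1},{"dx":0,"dy":0,"dz":-26,"rx":0,"ry":0,"rz":0,"hand":1},{"dx":0,"dy":0,"dz":-24,"rx":0,"ry":0,"rz":0,"hand":1},{"dx":0,"dy":0,"dz":-18,"rx":0,"ry":0,"rz":0,"hand":1},{"dx":0,"dy":0,"dz":-10,"rx":0,"ry":0,"rz":0,"hand":1},{"dx":0,"dy":0,"dz":0,"rx":0,"ry":0,"rz":0,"hand":1},{"dx":0,"dy":0,"dz":0,"rx":0,"ry":0,"rz":0,"hand":1}]' 100
python3 rel.py .5667 -.1035 .1665 97
python3 - <<'E'
from h import *
im,d=bot.grab_frame('scene');big=cv2.resize(im[80:260,280:480],None,fx=4,fy=3.3,interpolation=cv2.INTER_CUBIC);save('top','a5.png',big)
im,d=bot.grab_frame('top');big=cv2.resize(im[180:370,300:520],None,fx=3,fy=3,interpolation=cv2.INTER_CUBIC);save('top','a6.png',big)
E
```

```text
clock: 5.15
position: [0.4591, -0.2795, 0.1668]
tool_rot: [-3.141, 0.0, 1.175]
force: [0.1, 0.8, -4.9]
grip_width: 0.0119
5.15 [ 0.4591 -0.2795  0.1668] [-3.1409  0.      1.1746] q [ 0.71  0.49 -0.37  1.88  0.23  0.82 -0.17] F [ 0.1  0.8 -4.9] w 0.0119
delta [203.9  31.4   0.3] [-0.001 -0.    -0.518]
```

View pics/a5.png

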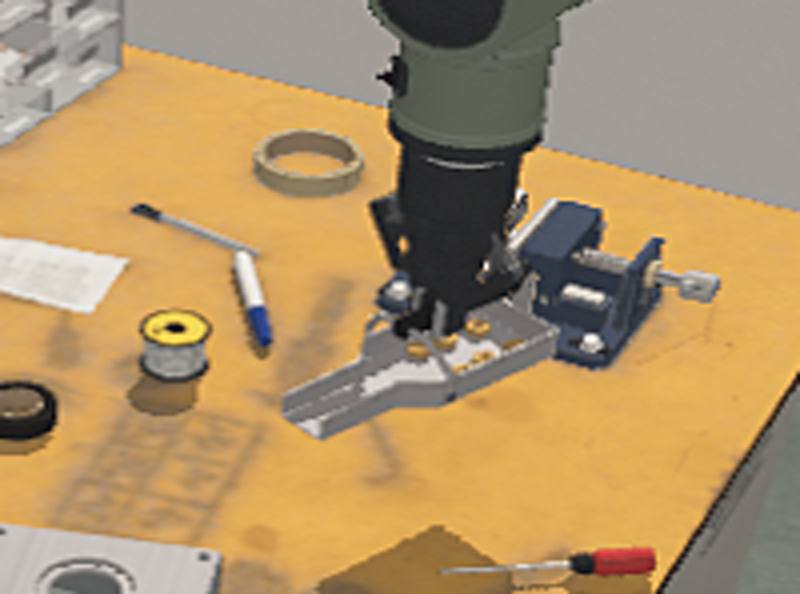

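View pics/a6.png

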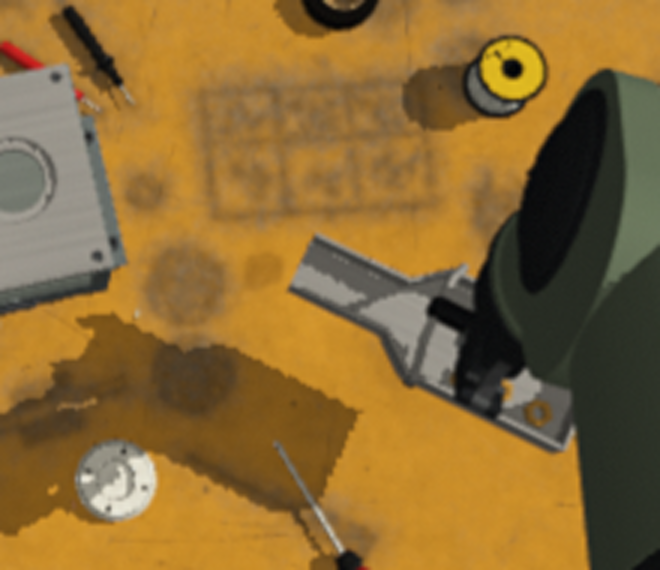

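```bash
python3 -m inch '[{"dx":8,"dy":1,"dz":0,"rx":0,"ry":0,"rz":0,"hand":1},{"dx":18,"dy":3,"dz":0,"rx":0,"ry":0,"rz":0,"hand":1},{"dx":26,"dy":4,"dz":0,"rx":0,"ry":0,"rz":0,"hand":1},{"dx":32,"dy":5,"dz":0,"rx":0,"ry":0,"rz":0,"hand":1},{"dx":34,"dy":5,"dz":0,"rx":0,"ry":0,"rz":0,"hand":1},{"dx":32,"dy":5,"dz":0,"rx":0,"ry":0,"rz":0,"hand":1},{"dx":26,"dy":4,"dz":0,"rx":0,"ry":0,"rz":0,"hand":1},{"dx":18,"dy":3,"dz":0,"rx":0,"ry":0,"rz":0,"hand":1},{"dx":10,"dy":1,"dz":0,"rx":0,"ry":0,"rz":0,"hand":1},{"dx":0,"dy":0,"dz":0,"rx":0,"ry":0,"rz":0,"hand":1}]' 100
python3 -m inch '[{"dx":0,"dy":0,"dz":0,"rx":0,"ry":0,"rz":-0.03,"hand":1},{"dx":0,"dy":0,"dz":0,"rx":0,"ry":0,"rz":-0.07,"hand":1},{"dx":0,"dy":0,"dz":0,"rx":0,"ry":0,"rz":-0.08,"hand":1},{"dx":0,"dy":0,"dz":0,"rx":0,"ry":0,"rz":-0.08,"hand":1},{"dx":0,"dy":0,"dz":0,"rx":0,"ry":0,"rz":-0.08,"hand":1},{"dx":0,"dy":0,"dz":0,"rx":0,"ry":0,"rz":-0.08,"hand":1},{"dx":0,"dy":0,"dz":0,"rx":0,"ry":0,"rz":-0.07,"hand":1},{"dx":0,"dy":0,"dz":0,"rx":0,"ry":0,"rz":-0.03,"hand":1},{"dx":0,"dy":0,"dz":0,"rx":0,"ry":0,"rz":0,"hand":1}]'
python3 rel.py .5667 -.1035 .1665 97
python3 - <<'E'
from h import *
im,d=bot.grab_frame('scene');big=cv2.resize(im[130:330,220:440],None,fx=3.6,fy=3,interpolation=cv2.INTER_CUBIC);save('top','b1.png',big)
im,d=bot.grab_frame('top');big=cv2.resize(im[150:340,220:440],None,fx=3.6,fy=3,interpolation=cv2.INTER_CUBIC);save('top','b2.png',big)
s=bot.observe();Rt=R.from_euler('xyz',s['tool_rot']);t=s['position']+Rt.apply([.12,0,.0445]);print('tip',t,(proj('top',t)-[220,150])*[3.6,3],(proj('scene',t)-[220,130])*[3.6,3])
E
```

```text
clock: 6.25
position: [0.5671, -0.1017, 0.1669]
tool_rot: [-3.141, -0.0, 1.177]
force: [-0.2, 0.2, -3.9]
grip_width: 0.012
clock: 7.15
position: [0.5664, -0.1043, 0.1672]
tool_rot: [-3.141, 0.0, 1.694]
force: [-0.2, -0.2, -4.4]
grip_width: 0.0124
7.15 [ 0.5664 -0.1043  0.1672] [-3.1413e+00  2.0000e-04  1.6939e+00] q [ 0.44  0.56 -0.51  1.77  0.34  0.89 -0.1 ] F [-0.2 -0.2 -4.4] w 0.0124
delta [0.7 0.4 0.7] [-0.     0.     0.001]
tip [0.55196209 0.01525895 0.12275692] [324.53703326 260.24313861] [299.35366936 348.71473322]
```

View pics/b1.png

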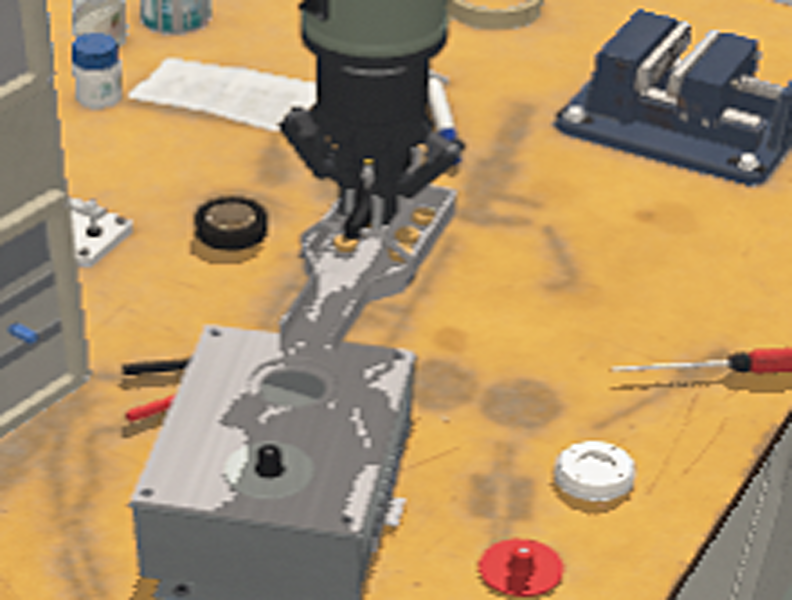

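View pics/b2.png

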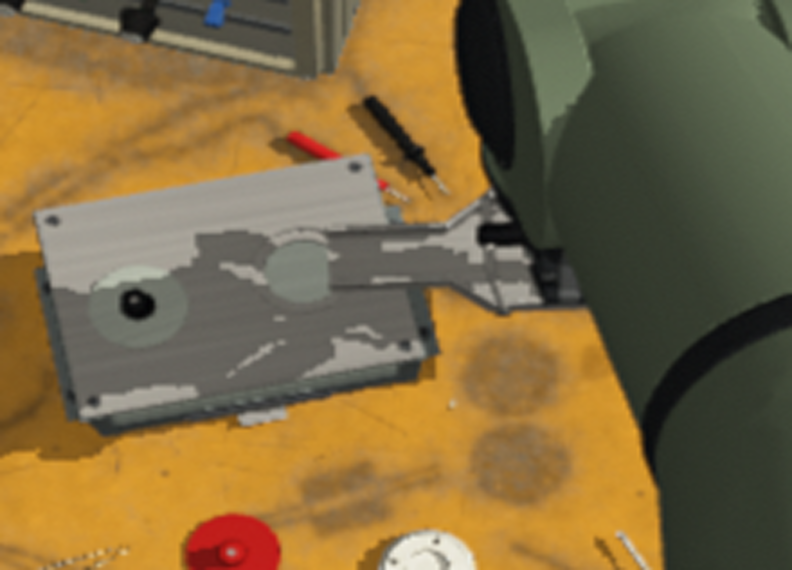

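```bash
python3 -m inch '[{"dx":0.5,"dy":0.4,"dz":5,"rx":0,"ry":0,"rz":0,"hand":1},{"dx":1,"dy":0,"dz":8,"rx":0,"ry":0,"rz":0,"hand":1},{"dx":1,"dy":0,"dz":6,"rx":0,"ry":0,"rz":0,"hand":1},{"dx":1.6,"dy":0,"dz":-4.2,"rx":0,"ry":-0.035,"rz":0,"hand":1},{"dx":2.5,"dy":0,"dz":-6.2,"rx":0,"ry":-0.052,"rz":0,"hand":1},{"dx":2.5,"dy":0,"dz":-6.2,"rx":0,"ry":-0.052,"rz":0,"hand":1},{"dx":0,"dy":0,"dz":0,"rx":0,"ry":0,"rz":0,"hand":1},{"dx":0,"dy":0,"dz":0,"rx":0,"ry":0,"rz":0,"hand":1}]'
cat > tip.py <<'E'
from h import *
import sys
n=sys.argv[1]
im,d=bot.grab_frame('scene');big=cv2.resize(im[130:330,220:440],None,fx=3.6,fy=3,interpolation=cv2.INTER_CUBIC);save('top',n+'s.png',big)
im,d=bot.grab_frame('top');big=cv2.resize(im[150:340,220:440],None,fx=3.6,fy=3,interpolation=cv2.INTER_CUBIC);save('top',n+'t.png',big)
s=bot.observe();Rt=R.from_euler('xyz',s['tool_rot']);t=s['position']+Rt.apply([.12,0,.0445])
tz=Rt.apply([0,0,1]);X=Rt.apply([1,0,0])
print(s['clock'],'tip',t.round(4),'pitchdown deg',np.degrees(np.arcsin(-X[2])).round(1),'yaw',np.degrees(np.arctan2(X[1],X[0])).round(1),'q',s['qpos'].round(2),'F',s['force'].round(1))
dv=np.array([-.122,.9925]);e=t[:2]-[.5505,.0285];print('along',e@dv,'lat',e@[-dv[1],dv[0]])
print((proj('top',t)-[220,150])*[3.6,3],(proj('scene',t)-[220,130])*[3.6,3])
E
python3 tip.py c1
```

```text
clock: 8.05
position: [0.5659, -0.0931, 0.1641]
tool_rot: [-3.141, 0.138, 1.696]
force: [-0.5, -1.0, -5.0]
grip_width: 0.0124
8.15 tip [0.5519 0.0177 0.1035] pitchdown deg 7.9 yaw 97.1 q [ 0.3   0.54 -0.43  1.82  0.47  0.88 -0.27] F [-0.4  0.  -4.7]
along -0.01085831064687791 lat -8.01498781553302e-05
[320.60688843 266.79866658] [297.66269911 367.26924084]
```

View pics/c1s.png

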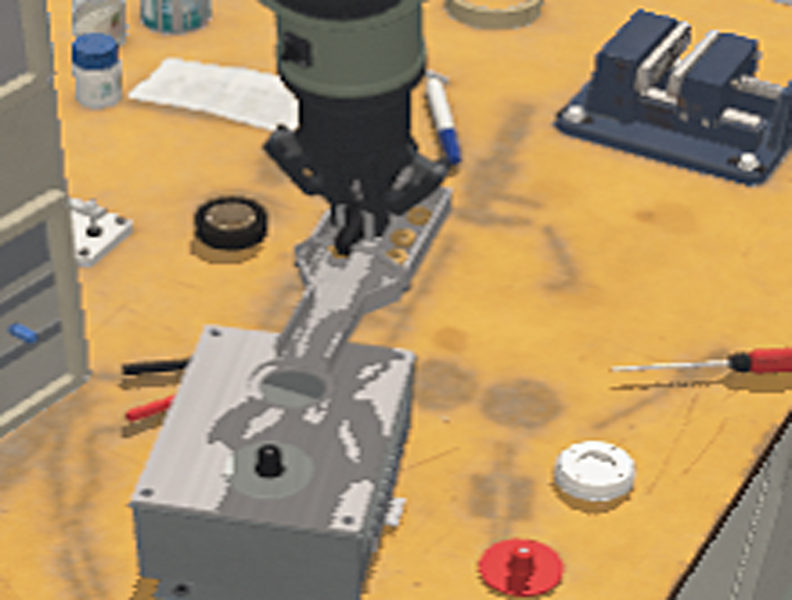

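View pics/c1t.png

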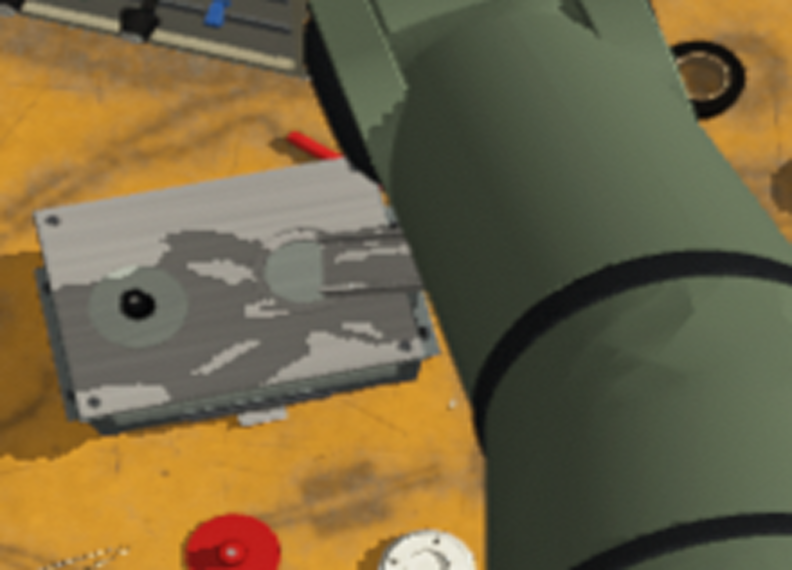

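Run:
```python
from h import *
im,d=bot.grab_frame('top')
for u,v in [(306,158),(310,165),(318,190),(325,200),(330,155),(316,152),(308,152),(300,160),(303,170),(303,150)]:
    print(u,v,atd('top',u,v,d[v,u]).round(3),im[v,u])
```

```text
306 158 [0.563 0.018 0.507] [15 15 17]
310 165 [0.538 0.01  0.547] [39 43 36]
318 190 [ 0.516 -0.002  0.519] [30 33 28]
325 200 [ 0.488 -0.012  0.565] [72 80 63]
330 155 [ 0.557 -0.014  0.536] [ 98 109  86]
316 152 [0.559 0.004 0.537] [84 94 73]
308 152 [0.561 0.014 0.532] [85 95 73]
300 160 [0.727 0.052 0.099] [59 59 56]
303 170 [0.718 0.046 0.064] [79 75 60]
303 150 [0.719 0.043 0.171] [81 76 60]
```

```bash
python3 -m inch '[{"dx":3.2,"dy":0,"dz":-8.3,"rx":0,"ry":-0.07,"rz":0,"hand":1},{"dx":3.2,"dy":0,"dz":-8.3,"rx":0,"ry":-0.07,"rz":0,"hand":1},{"dx":3.2,"dy":0,"dz":-8.3,"rx":0,"ry":-0.07,"rz":0,"hand":1},{"dx":3.2,"dy":0,"dz":-8.3,"rx":0,"ry":-0.07,"rz":0,"hand":1},{"dx":3.2,"dy":0,"dz":-8.3,"rx":0,"ry":-0.07,"rz":0,"hand":1},{"dx":3.2,"dy":0,"dz":-8.3,"rx":0,"ry":-0.07,"rz":0,"hand":1},{"dx":3.2,"dy":0,"dz":-8.3,"rx":0,"ry":-0.07,"rz":0,"hand":1},{"dx":3.2,"dy":0,"dz":-8.3,"rx":0,"ry":-0.07,"rz":0,"hand":1},{"dx":0,"dy":0,"dz":0,"rx":0,"ry":0,"rz":0,"hand":1},{"dx":0,"dy":0,"dz":0,"rx":0,"ry":0,"rz":0,"hand":1}]'
python3 tip.py c2
```

```text
clock: 9.2
position: [0.56, -0.046, 0.2153]
tool_rot: [-3.14, 0.697, 1.695]
force: [0.7, 0.4, -3.5]
grip_width: 0.0122
9.3 tip [0.5523 0.0158 0.1046] pitchdown deg 40.0 yaw 97.0 q [-0.21  0.54 -0.27  1.85  0.86  1.21 -0.84] F [ 0.2  0.2 -3.1]
along -0.012803934180853375 lat -0.00022406716938151022
[323.94375365 266.09465255] [298.55089105 364.69421505]
```

View pics/c2s.png

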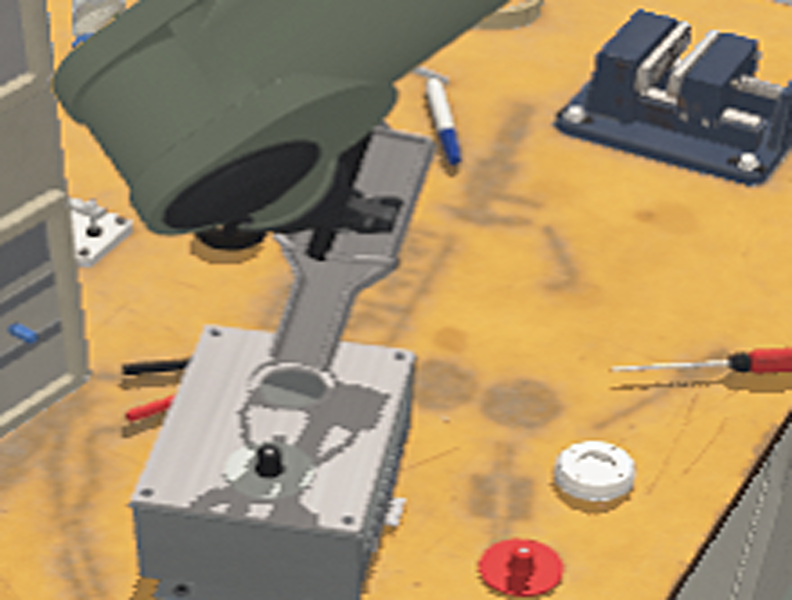

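View pics/c2t.png

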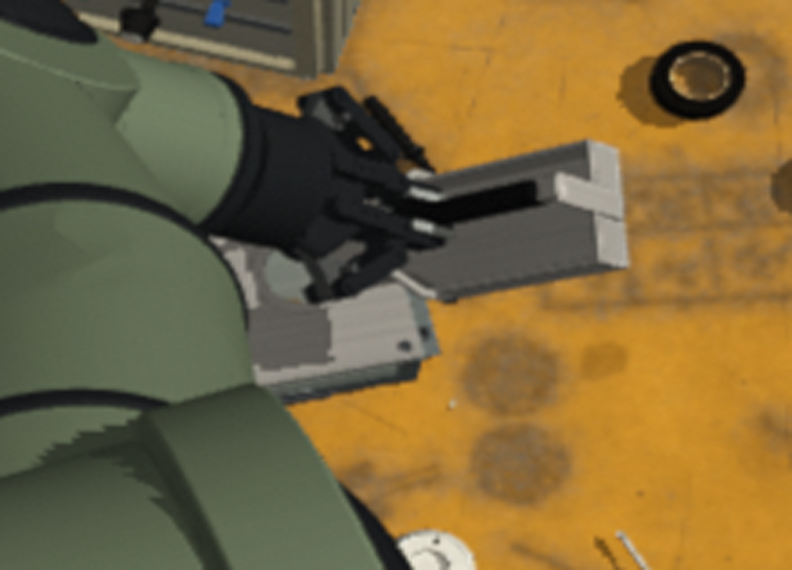

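```bash
python3 -m inch '[{"dx":0,"dy":3,"dz":0,"rx":0,"ry":0,"rz":0,"hand":1},{"dx":0,"dy":-5,"dz":0,"rx":0,"ry":0,"rz":0,"hand":1},{"dx":0,"dy":5,"dz":0,"rx":0,"ry":0,"rz":0,"hand":1},{"dx":0,"dy":-3,"dz":0,"rx":0,"ry":0,"rz":0,"hand":1},{"dx":0,"dy":0,"dz":-3,"rx":0,"ry":0,"rz":0,"hand":1},{"dx":0,"dy":0,"dz":3,"rx":0,"ry":0,"rz":0,"hand":1},{"dx":0,"dy":0,"dz":0,"rx":0,"ry":0,"rz":0,"hand":1},{"dx":0,"dy":0,"dz":0,"rx":0,"ry":0,"rz":0,"hand":1}]'
python3 tip.py c3
python3 - <<'E'
from h import *
for n in ['nut_0_centre']:
    for c in ('scene','top'):
        print(c,[(round(r['score'],2),np.round(r['centre'])) for r in bot.tip_of(c,n)][:8])
E
```

```text
clock: 10.1
position: [0.56, -0.0459, 0.2158]
tool_rot: [-3.141, 0.699, 1.695]
force: [0.1, 0.1, -3.7]
grip_width: 0.0121
10.2 tip [0.5522 0.0169 0.1046] pitchdown deg 40.1 yaw 97.1 q [-0.21  0.54 -0.27  1.85  0.86  1.21 -0.84] F [ 0.5 -1.3 -2.2]
along -0.011758137486472723 lat -0.0002913483957652362
[322.12828248 266.07181712] [297.87776248 365.53717096]
scene []
top [(0.25, array([179., 411.]))]
```

View pics/c3s.png

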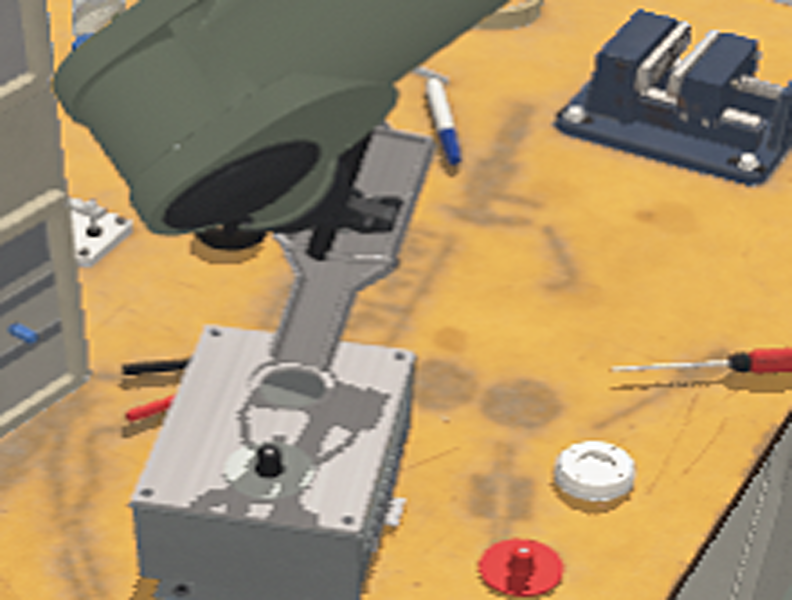

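```bash
python3 -m inch '[{"dx":-2.8,"dy":0,"dz":7.5,"rx":0,"ry":0.07,"rz":0,"hand":1},{"dx":-2.8,"dy":0,"dz":7.5,"rx":0,"ry":0.07,"rz":0,"hand":1},{"dx":-2.8,"dy":0,"dz":7.5,"rx":0,"ry":0.07,"rz":0,"hand":1},{"dx":-2.8,"dy":0,"dz":7.5,"rx":0,"ry":0.07,"rz":0,"hand":1},{"dx":-2.8,"dy":0,"dz":7.5,"rx":0,"ry":0.07,"rz":0,"hand":1},{"dx":-2.8,"dy":0,"dz":7.5,"rx":0,"ry":0.07,"rz":0,"hand":1},{"dx":-2.8,"dy":0,"dz":7.5,"rx":0,"ry":0.07,"rz":0,"hand":1},{"dx":-2.8,"dy":0,"dz":7.5,"rx":0,"ry":0.07,"rz":0,"hand":1},{"dx":-2.8,"dy":0,"dz":7.5,"rx":0,"ry":0.07,"rz":0,"hand":1},{"dx":-2.8,"dy":0,"dz":7.5,"rx":0,"ry":0.069,"rz":0,"hand":1}]'
python3 tip.py c4
python3 rel.py .4595 -.2797 .1668 67.3
```

```text
clock: 11.3
position: [0.5666, -0.0989, 0.158]
tool_rot: [3.141, -0.002, 1.695]
force: [-0.2, -0.2, -3.5]
grip_width: 0.0125
11.4 tip [0.5514 0.0177 0.1126] pitchdown deg -0.1 yaw 96.8 q [ 0.42  0.57 -0.48  1.78  0.33  0.87 -0.1 ] F [-0.1 -0.  -2.9]
along -0.010850864748040876 lat 0.00039796415149240467
[320.42744666 264.31521445] [298.29464632 359.61073911]
11.4 [ 0.5658 -0.1015  0.1569] [-3.1396e+00 -1.0000e-03  1.6902e+00] q [ 0.42  0.57 -0.48  1.78  0.33  0.87 -0.1 ] F [-0.1 -0.  -2.9] w 0.0122
delta [-164.3 -126.8   -9.8] [-0.002 -0.     0.516]
```

View pics/c4s.png

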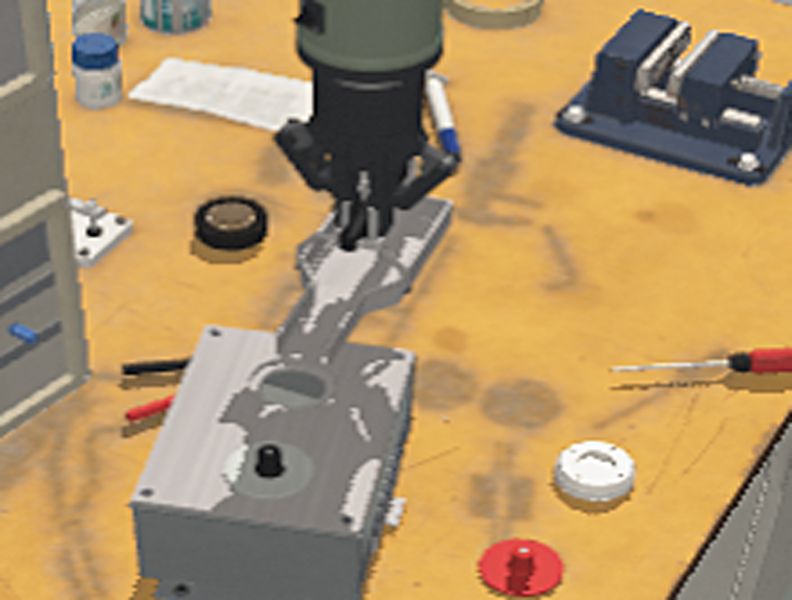

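View pics/c4t.png

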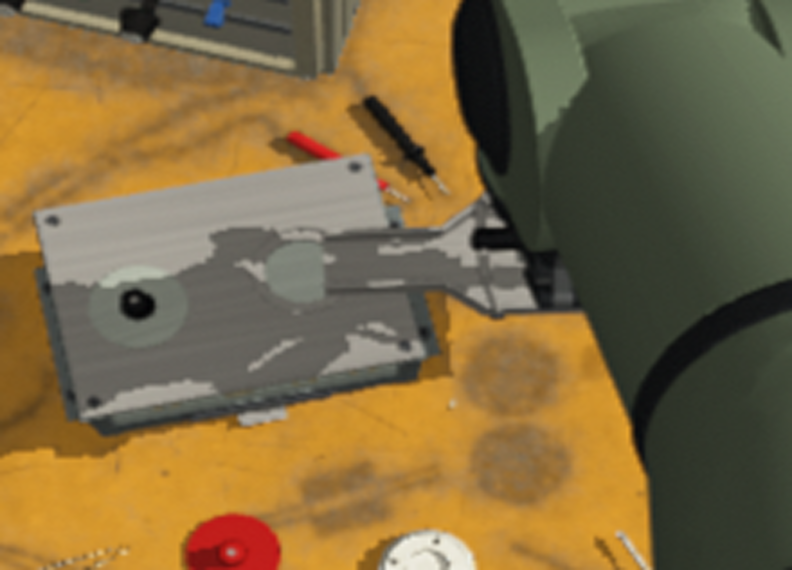

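```bash
python3 -m inch '[{"dx":-10,"dy":-8,"dz":-5,"rx":0,"ry":0,"rz":0,"hand":1},{"dx":-22,"dy":-17,"dz":-5,"rx":0,"ry":0,"rz":0,"hand":1},{"dx":-30,"dy":-23,"dz":0,"rx":0,"ry":0,"rz":0,"hand":1},{"dx":-32,"dy":-25,"dz":0,"rx":0,"ry":0,"rz":0,"hand":1},{"dx":-32,"dy":-25,"dz":0,"rx":0,"ry":0,"rz":0,"hand":1},{"dx":-24,"dy":-19,"dz":0,"rx":0,"ry":0,"rz":0,"hand":1},{"dx":-14,"dy":-10,"dz":0,"rx":0,"ry":0,"rz":0,"hand":1}]'
python3 -m inch '[{"dx":0,"dy":0,"dz":10,"rx":0,"ry":0,"rz":0.06,"hand":1},{"dx":0,"dy":0,"dz":15,"rx":0,"ry":0,"rz":0.1,"hand":1},{"dx":0,"dy":0,"dz":15,"rx":0,"ry":0,"rz":0.1,"hand":1},{"dx":0,"dy":0,"dz":15,"rx":0,"ry":0,"rz":0.1,"hand":1},{"dx":0,"dy":0,"dz":15,"rx":0,"ry":0,"rz":0.1,"hand":1},{"dx":0,"dy":0,"dz":10,"rx":0,"ry":0,"rz":0.06,"hand":1},{"dx":0,"dy":0,"dz":0,"rx":0,"ry":0,"rz":0,"hand":1}]'
python3 rel.py .4595 -.2797 .0445 67.3
python3 - <<'E'
from h import *
im,d=bot.grab_frame('scene');big=cv2.resize(im[80:260,280:480],None,fx=4,fy=3.3,interpolation=cv2.INTER_CUBIC);save('top','d1.png',big)
E
```

```text
clock: 12.1
position: [0.4588, -0.279, 0.1688]
tool_rot: [-3.14, 0.003, 1.694]
force: [0.3, 0.1, -3.8]
grip_width: 0.0121
clock: 12.8
position: [0.4604, -0.276, 0.0878]
tool_rot: [-3.14, 0.001, 1.176]
force: [-0.3, 0.1, -3.2]
grip_width: 0.0125
12.8 [ 0.4604 -0.276   0.0878] [-3.1404e+00  1.3000e-03  1.1758e+00] q [ 0.65  0.6  -0.3   1.93  0.28  0.65 -0.22] F [-0.3  0.1 -3.2] w 0.0125
delta [-3.7  0.6 43.3] [-0.001  0.001  0.001]
```

View pics/d1.png

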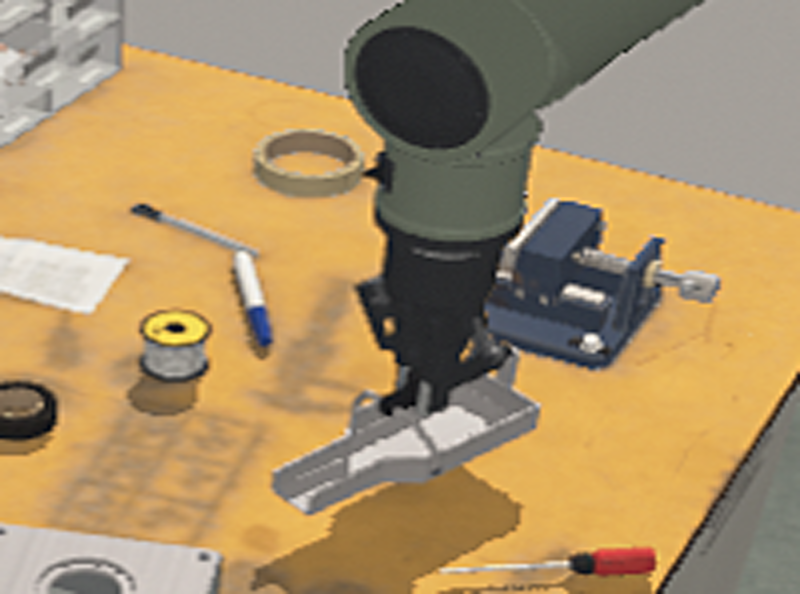

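```bash
python3 -m inch '[{"dx":-1,"dy":0,"dz":12,"rx":0,"ry":0,"rz":0,"hand":1},{"dx":-2,"dy":0,"dz":14,"rx":0,"ry":0,"rz":0,"hand":1},{"dx":-0.5,"dy":0,"dz":8,"rx":0,"ry":0,"rz":0,"hand":1},{"dx":0,"dy":0,"dz":4,"rx":0,"ry":0,"rz":0,"hand":1},{"dx":0,"dy":0,"dz":2,"rx":0,"ry":0,"rz":0,"hand":1},{"dx":0,"dy":0,"dz":1.5,"rx":0,"ry":0,"rz":0,"hand":1},{"dx":0,"dy":0,"dz":0,"rx":0,"ry":0,"rz":0,"hand":1},{"dx":0,"dy":0,"dz":0,"rx":0,"ry":0,"rz":0,"hand":1}]'
python3 -m inch '[{"dx":0,"dy":0,"dz":0,"rx":0,"ry":0,"rz":0,"hand":1}]'
```

```text
clock: 13.65
position: [0.4596, -0.2802, 0.0468]
tool_rot: [3.141, 0.0, 1.175]
force: [0.5, -0.4, -3.9]
grip_width: 0.012
clock: 13.75
position: [0.4597, -0.2802, 0.0468]
tool_rot: [3.141, 0.0, 1.175]
force: [0.6, -0.9, -4.0]
grip_width: 0.0121
```

Still hanging about 2 mm up; continue down until the force shows contact.

```bash
python3 -m inch '[{"dx":0,"dy":0,"dz":1.2,"rx":0,"ry":0,"rz":0,"hand":1},{"dx":0,"dy":0,"dz":0.8,"rx":0,"ry":0,"rz":0,"hand":1},{"dx":0,"dy":0,"dz":0,"rx":0,"ry":0,"rz":0,"hand":1}]'
python3 -m inch '[{"dx":0,"dy":0,"dz":0.5,"rx":0,"ry":0,"rz":0,"hand":1},{"dx":0,"dy":0,"dz":0,"rx":0,"ry":0,"rz":0,"hand":1}]'
```

```text
clock: 14.05
position: [0.4595, -0.2801, 0.0446]
tool_rot: [3.142, 0.0, 1.175]
force: [-1.6, 0.3, -0.3]
grip_width: 0.0121
clock: 14.25
position: [0.4595, -0.2801, 0.0445]
tool_rot: [3.142, 0.0, 1.175]
force: [-4.3, 2.3, 11.5]
grip_width: 0.0121
```

```bash
python3 -m inch '[{"dx":0,"dy":0,"dz":-0.4,"rx":0,"ry":0,"rz":0,"hand":1},{"dx":0,"dy":0,"dz":0,"rx":0,"ry":0,"rz":0,"hand":0.4},{"dx":0,"dy":0,"dz":0,"rx":0,"ry":0,"rz":0,"hand":0},{"dx":0,"dy":0,"dz":0,"rx":0,"ry":0,"rz":0,"hand":-0.5},{"dx":0,"dy":0,"dz":0,"rx":0,"ry":0,"rz":0,"hand":-0.5},{"dx":0,"dy":0,"dz":0,"rx":0,"ry":0,"rz":0,"hand":-0.5},{"dx":0,"dy":0,"dz":0,"rx":0,"ry":0,"rz":0,"hand":-0.5}]'
python3 -m inch '[{"dx":0,"dy":0,"dz":-8,"rx":0,"ry":0,"rz":0,"hand":-0.5},{"dx":0,"dy":0,"dz":-20,"rx":0,"ry":0,"rz":0,"hand":-0.5},{"dx":0,"dy":0,"dz":-35,"rx":0,"ry":0,"rz":0,"hand":-0.5},{"dx":0,"dy":0,"dz":-40,"rx":0,"ry":0,"rz":0,"hand":-0.5},{"dx":0,"dy":0,"dz":-40,"rx":0,"ry":0,"rz":0,"hand":-0.5},{"dx":0,"dy":0,"dz":-20,"rx":0,"ry":0,"rz":0,"hand":-0.5},{"dx":0,"dy":0,"dz":0,"rx":0,"ry":0,"rz":0,"hand":-0.5}]'
python3 - <<'E'
from h import *
im,d=bot.grab_frame('scene');big=cv2.resize(im[120:330,220:480],None,fx=3,fy=2.8,interpolation=cv2.INTER_CUBIC);save('top','d2.png',big)
im,d=bot.grab_frame('top');big=cv2.resize(im[170:370,220:520],None,fx=2.6,fy=2.6,interpolation=cv2.INTER_CUBIC);save('top','d3.png',big)
# cover disc via edges
print([(round(r['score'],2),np.round(r['centre'],1),atz('top',r['centre'][1],r['centre'][0],.110).round(4)) for r in bot.tip_of('top','cover_knob')])
for r in bot.trace('top','cover_knob')[:2]:
    m=r['region']; T=np.array([atz('top',u,v,.100)[:2] for v,u in np.argwhere(m)])*1000
    c,rad=cv2.minEnclosingCircle(T.astype(np.float32)); print(round(r['score'],2),m.sum(),c,rad,T.mean(0))
f,cx,cy,k1,o,M=cam('top')
V,U=np.mgrid[0:480,0:640]
pts=np.stack([(U-cx)/f,(V-cy)/f,np.ones_like(U)],-1)*d[...,None]@M.T+o
k=(im.astype(int).sum(-1)<120)&(U>248)&(U<268)&(V>242)&(V<262)
print('knob dark',k.sum(),U[k].mean(),V[k].mean(),np.median(pts[k],axis=0),[atz('top',U[k].mean(),V[k].mean(),z)[:2].round(4) for z in(.11,.115,.12)])
E
python3 rel.py .514 .1225 .21 90
```

```text
clock: 14.95
position: [0.4595, -0.2801, 0.0444]
tool_rot: [3.142, -0.0, 1.175]
force: [0.4, 0.6, 0.4]
grip_width: 0.0641
clock: 15.65
position: [0.4606, -0.2807, 0.2109]
tool_rot: [3.137, 0.001, 1.175]
force: [-0.5, 0.3, 0.6]
grip_width: 0.0638
[(0.64, array([248.7, 256.8]), array([0.5209, 0.1228, 0.11  ])), (0.63, array([335.5, 286.2]), array([0.3507, 0.0459, 0.11  ]))]
0.96 650 (517.125, 122.14900207519531) 30.65946388244629 [516.1504172  122.20583364]
0.91 547 (352.7845458984375, 50.653282165527344) 26.41846466064453 [352.71166085  50.37670782]
knob dark 51 257.80392156862746 251.50980392156862 [0.51391602 0.11915555 0.11696783] [array([0.5152, 0.1201]), array([0.5142, 0.1195]), array([0.5131, 0.1188])]
15.85 [ 0.459  -0.2799  0.2067] [-3.1403e+00 -2.0000e-04  1.1748e+00] q [ 0.71  0.43 -0.36  1.84  0.19  0.9  -0.14] F [-0.8 -0.4 -0.3] w 0.0643
delta [ 392.5 -104.5   -3.1] [-0.001 -0.    -0.396]
```

View pics/d2.png

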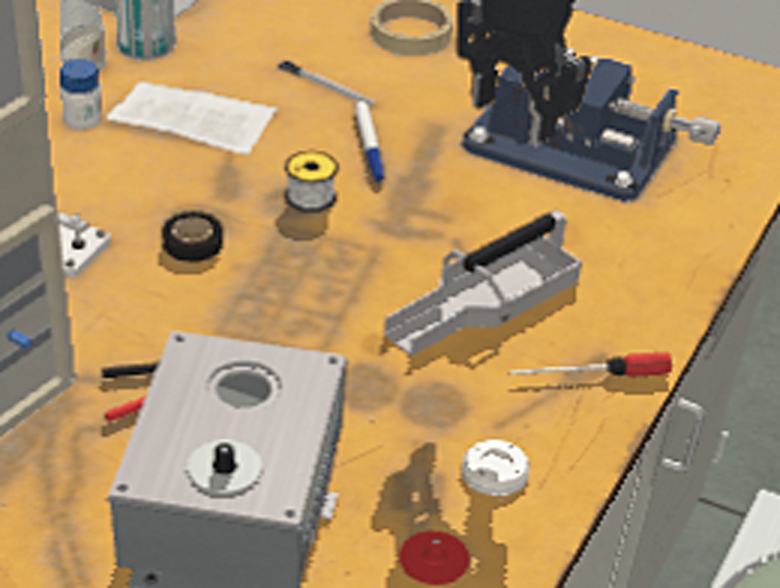

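View pics/d3.png

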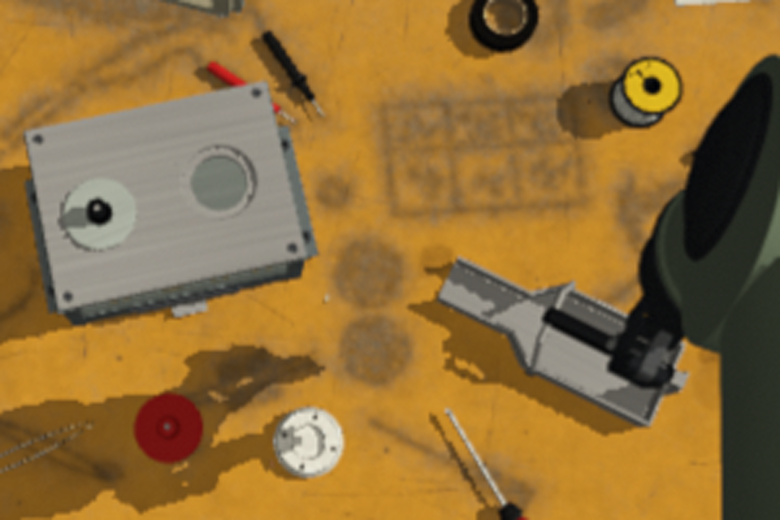

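```bash
cat > fit.py <<'E'
from h import *
from scipy.ndimage import map_coordinates, gaussian_filter
from scipy.optimize import minimize
def fitc(name,im,c0,z,r,rng=.006,step=.0005,norm='abs'):
    g=gaussian_filter(cv2.cvtColor(im,cv2.COLOR_RGB2LAB).astype(float),[.7,.7,0])
    th=np.linspace(0,2*np.pi,120,endpoint=False); best=[]
    w=.0015
    f,cx,cy,k1,o,M=cam(name)
    def pj(P):
        q=(P-o)@M; s=q[:,:2]/q[:,2:]; s=s*(1+k1*(s**2).sum(1,keepdims=True)); return np.stack([cy+f*s[:,1],cx+f*s[:,0]])
    def sam(c,rr):
        P=np.stack([c[0]+rr*np.cos(th),c[1]+rr*np.sin(th),np.full_like(th,z)],1); uv=pj(P)
        return np.stack([map_coordinates(g[...,k],uv,order=1) for k in range(3)],1)
    n=int(rng/step); 
    for i in range(-n,n+1):
        for j in range(-n,n+1):
            c=(c0[0]+i*step,c0[1]+j*step)
            dlt=np.linalg.norm(sam(c,r+w)-sam(c,r-w),axis=1)
            best.append((np.mean(np.minimum(dlt,20)),*c))
    best.sort(reverse=True); B=np.array(best[:8]); return B[0].round(4),B[:,1:].mean(0).round(4)
if __name__=='__main__':
    for c in('top','scene'):
        im,_=bot.grab_frame(c)
        print(c,'cover',fitc(c,im,(.515,.1205),.100,.029)); print(c,'recess',fitc(c,im,(.5505,.0285),.096,.030)); print(c,'hole',fitc(c,im,(.5505,.0285),.092,.023))
        print(c,'knob',fitc(c,im,(.515,.1205),.120,.008))
        print(c,'deck', bot.observe()['clock'])
E
python3 fit.py
```

```text
top cover (array([13.2347,  0.5175,  0.1205]), array([0.5176, 0.1206]))
top recess (array([9.5271, 0.554 , 0.027 ]), array([0.5541, 0.0269]))
top hole (array([16.4555,  0.552 ,  0.0295]), array([0.5521, 0.0294]))
top knob (array([20.   ,  0.515,  0.12 ]), array([0.5149, 0.1198]))
top deck 15.9
scene cover (array([14.6773,  0.516 ,  0.121 ]), array([0.5159, 0.1209]))
scene recess (array([16.1424,  0.552 ,  0.025 ]), array([0.5521, 0.0249]))
scene hole (array([19.9968,  0.5505,  0.0295]), array([0.5508, 0.0293]))
scene knob (array([19.2146,  0.518 ,  0.1185]), array([0.5175, 0.1184]))
scene deck 15.95
```

```bash
python3 -m inch '[{"dx":22,"dy":-6,"dz":0,"rx":0,"ry":0,"rz":0,"hand":-0.4},{"dx":40,"dy":-11,"dz":0,"rx":0,"ry":0,"rz":0,"hand":-0.4},{"dx":45,"dy":-12,"dz":0,"rx":0,"ry":0,"rz":0,"hand":-0.4},{"dx":46,"dy":-12,"dz":0,"rx":0,"ry":0,"rz":0,"hand":-0.4},{"dx":46,"dy":-12,"dz":0,"rx":0,"ry":0,"rz":0,"hand":-0.4},{"dx":46,"dy":-12,"dz":0,"rx":0,"ry":0,"rz":0,"hand":-0.4},{"dx":46,"dy":-12,"dz":0,"rx":0,"ry":0,"rz":0,"hand":-0.4},{"dx":46,"dy":-12,"dz":0,"rx":0,"ry":0,"rz":0,"hand":-0.4},{"dx":35,"dy":-10,"dz":0,"rx":0,"ry":0,"rz":0,"hand":-0.4},{"dx":18,"dy":-5,"dz":0,"rx":0,"ry":0,"rz":0,"hand":-0.4}]' 40
python3 -m inch '[{"dx":0,"dy":0,"dz":0,"rx":0,"ry":0,"rz":-0.12,"hand":-0.4},{"dx":0,"dy":0,"dz":0,"rx":0,"ry":0,"rz":-0.12,"hand":-0.4},{"dx":0,"dy":0,"dz":0,"rx":0,"ry":0,"rz":-0.12,"hand":-0.4},{"dx":0,"dy":0,"dz":0,"rx":0,"ry":0,"rz":-0.12,"hand":-0.4},{"dx":0,"dy":0,"dz":0,"rx":0,"ry":0,"rz":-0.12,"hand":-0.4},{"dx":0,"dy":0,"dz":0,"rx":0,"ry":0,"rz":-0.09,"hand":-0.4},{"dx":0,"dy":0,"dz":0,"rx":0,"ry":0,"rz":0,"hand":-0.4}]'
python3 rel.py .516 .120 .14 107
```

```text
clock: 16.95
position: [0.5135, 0.1235, 0.2068]
tool_rot: [-3.14, -0.001, 1.178]
force: [-0.3, -0.3, -0.7]
grip_width: 0.0598
clock: 17.65
position: [0.5137, 0.1197, 0.2067]
tool_rot: [-3.14, -0.001, 1.866]
force: [-0.2, 0.7, 0.1]
grip_width: 0.06
17.65 [0.5137 0.1197 0.2067] [-3.1404e+00 -6.0000e-04  1.8663e+00] q [ 0.13  0.46 -0.63  1.86  0.33  0.93 -0.35] F [-0.2  0.7  0.1] w 0.06
delta [-0.4  2.3 66.7] [-0.001 -0.001 -0.001]
```

```bash
python3 -m inch '[{"dx":0,"dy":1,"dz":20,"rx":0,"ry":0,"rz":0,"hand":-0.4},{"dx":-0.4,"dy":1.3,"dz":30,"rx":0,"ry":0,"rz":0,"hand":-0.4},{"dx":0,"dy":0,"dz":16,"rx":0,"ry":0,"rz":0,"hand":-0.4},{"dx":0,"dy":0,"dz":0,"rx":0,"ry":0,"rz":0,"hand":-0.4},{"dx":0,"dy":0,"dz":0,"rx":0,"ry":0,"rz":0,"hand":-0.4}]'
python3 rel.py .516 .120 .104 107
python3 - <<'E'
from h import *
im,d=bot.grab_frame('scene');big=cv2.resize(im[200:360,230:390],None,fx=4,fy=3.7,interpolation=cv2.INTER_CUBIC);save('top','e1.png',big)
im,d=bot.grab_frame('top');big=cv2.resize(im[170:320,220:400],None,fx=4,fy=4,interpolation=cv2.INTER_CUBIC);save('top','e2.png',big)
E
```

```text
clock: 18.15
position: [0.5163, 0.1203, 0.1416]
tool_rot: [-3.141, -0.0, 1.863]
force: [0.0, 0.8, 0.5]
grip_width: 0.0597
18.15 [0.5163 0.1203 0.1416] [-3.1412e+00 -2.0000e-04  1.8634e+00] q [ 0.09  0.55 -0.58  1.91  0.41  0.8  -0.42] F [0.  0.8 0.5] w 0.0597
delta [-0.2 -0.4 37.6] [-0.    -0.    -0.004]
```

View pics/e1.png

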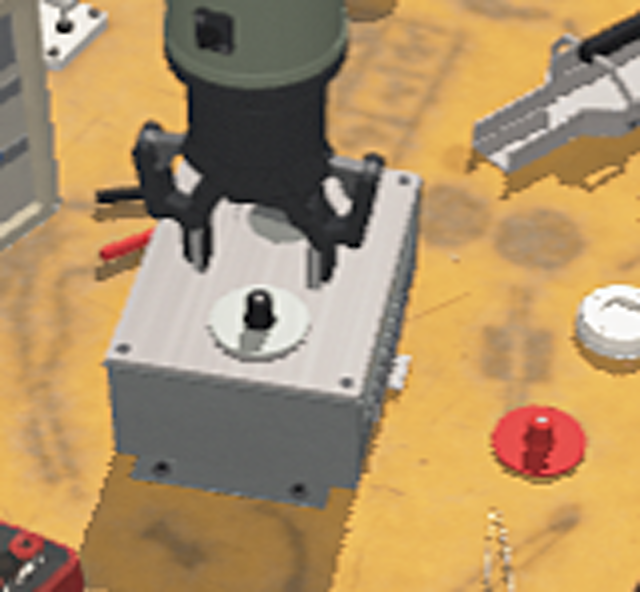

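View pics/e2.png

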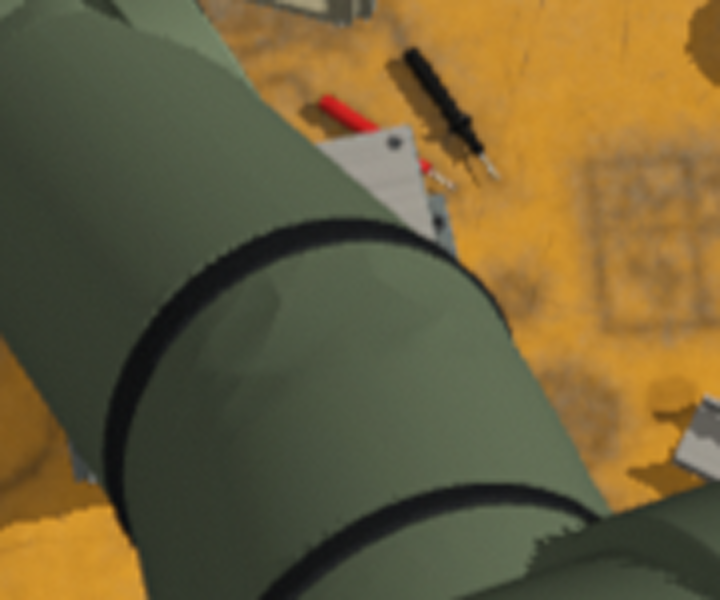

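```bash
python3 -m inch '[{"dx":0,"dy":0,"dz":12,"rx":0,"ry":0,"rz":0,"hand":-0.4},{"dx":0,"dy":0,"dz":14,"rx":0,"ry":0,"rz":0,"hand":-0.4},{"dx":0,"dy":0,"dz":8,"rx":0,"ry":0,"rz":0,"hand":-0.1},{"dx":0,"dy":0,"dz":3,"rx":0,"ry":0,"rz":0,"hand":0.2},{"dx":0,"dy":0,"dz":0,"rx":0,"ry":0,"rz":0,"hand":0.4},{"dx":0,"dy":0,"dz":0,"rx":0,"ry":0,"rz":0,"hand":1},{"dx":0,"dy":0,"dz":0,"rx":0,"ry":0,"rz":0,"hand":1},{"dx":0,"dy":0,"dz":0,"rx":0,"ry":0,"rz":0,"hand":1},{"dx":0,"dy":0,"dz":0,"rx":0,"ry":0,"rz":0,"hand":1},{"dx":0,"dy":0,"dz":0,"rx":0,"ry":0,"rz":0,"hand":1}]' 40
python3 rel.py .516 .120 .104 107
```

```text
clock: 19.25
position: [0.5164, 0.1201, 0.1046]
tool_rot: [3.141, 0.0, 1.865]
force: [-1.7, -0.8, 2.5]
grip_width: 0.0142
19.25 [0.5164 0.1201 0.1046] [3.1413e+00 1.0000e-04 1.8646e+00] q [ 0.06  0.6  -0.55  1.93  0.46  0.73 -0.47] F [-1.7 -0.8  2.5] w 0.0142
delta [ 0.  -0.4  0.6] [ 0.     0.    -0.003]
```

```bash
python3 -m inch '[{"dx":0,"dy":0,"dz":-4,"rx":0,"ry":0,"rz":0,"hand":1},{"dx":0,"dy":0,"dz":-6,"rx":0,"ry":0,"rz":0,"hand":1},{"dx":0,"dy":0,"dz":-2,"rx":0,"ry":0,"rz":0,"hand":1},{"dx":0,"dy":0,"dz":0,"rx":0,"ry":0,"rz":0,"hand":1},{"dx":0,"dy":0,"dz":0,"rx":0,"ry":0,"rz":0,"hand":1}]'
python3 rel.py .5512 .0290 .1166 107
python3 - <<'E'
from fit import *
im,d=bot.grab_frame('scene');big=cv2.resize(im[200:360,230:390],None,fx=4,fy=3.7,interpolation=cv2.INTER_CUBIC);save('top','e3.png',big)
print(fitc('scene',im,(.516,.1205),.112,.029))
E
```

```text
clock: 19.75
position: [0.5163, 0.1201, 0.1165]
tool_rot: [3.141, 0.0, 1.865]
force: [-0.6, -0.4, -0.6]
grip_width: 0.0139
19.75 [0.5163 0.1201 0.1165] [3.1414 0.     1.8647] q [ 0.07  0.58 -0.56  1.93  0.44  0.75 -0.45] F [-0.6 -0.4 -0.6] w 0.0139
delta [-97.3   7.   -0.1] [ 0.     0.    -0.003]
(array([12.6816,  0.5145,  0.1215]), array([0.5146, 0.1219]))
```

View pics/e3.png

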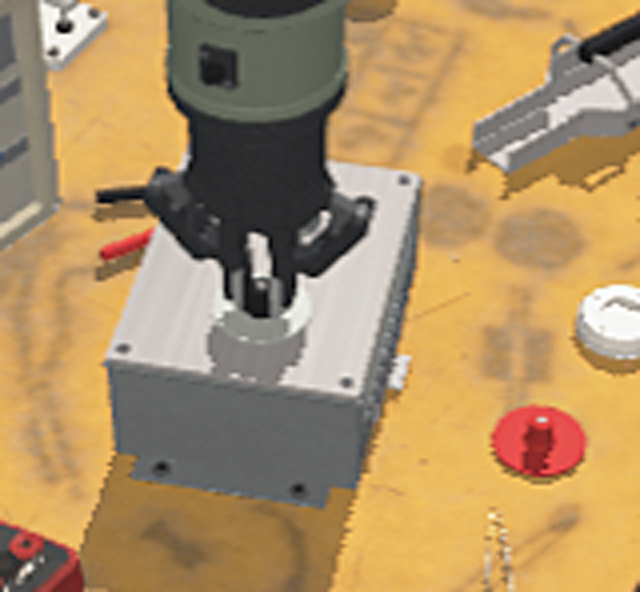

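```bash
python3 -m inch '[{"dx":-10,"dy":0.7,"dz":0,"rx":0,"ry":0,"rz":0,"hand":1},{"dx":-20,"dy":1.4,"dz":0,"rx":0,"ry":0,"rz":0,"hand":1},{"dx":-25,"dy":1.8,"dz":0,"rx":0,"ry":0,"rz":0,"hand":1},{"dx":-22,"dy":1.6,"dz":0,"rx":0,"ry":0,"rz":0,"hand":1},{"dx":-14,"dy":1,"dz":0,"rx":0,"ry":0,"rz":0,"hand":1},{"dx":-6.6,"dy":0.5,"dz":0,"rx":0,"ry":0,"rz":0,"hand":1},{"dx":0,"dy":0,"dz":0,"rx":0,"ry":0,"rz":0,"hand":1},{"dx":0,"dy":0,"dz":0,"rx":0,"ry":0,"rz":0,"hand":1}]'
python3 rel.py .5512 .0287 .1046 107
python3 - <<'E'
from fit import *
im,d=bot.grab_frame('scene');big=cv2.resize(im[200:330,230:390],None,fx=4.5,fy=4.5,interpolation=cv2.INTER_CUBIC);save('top','e4.png',big)
print(fitc('scene',im,(.5512,.0287),.112,.029))
E
```

```text
clock: 20.6
position: [0.551, 0.0296, 0.1164]
tool_rot: [-3.142, -0.001, 1.866]
force: [-0.6, 0.2, -0.7]
grip_width: 0.0139
20.6 [0.551  0.0296 0.1164] [-3.1416e+00 -5.0000e-04  1.8656e+00] q [ 0.24  0.61 -0.56  1.87  0.44  0.78 -0.26] F [-0.6  0.2 -0.7] w 0.0139
delta [-0.9 -0.1 11.8] [ 0.    -0.001 -0.002]
(array([12.1778,  0.5497,  0.0307]), array([0.5495, 0.0301]))
```

View pics/e4.png

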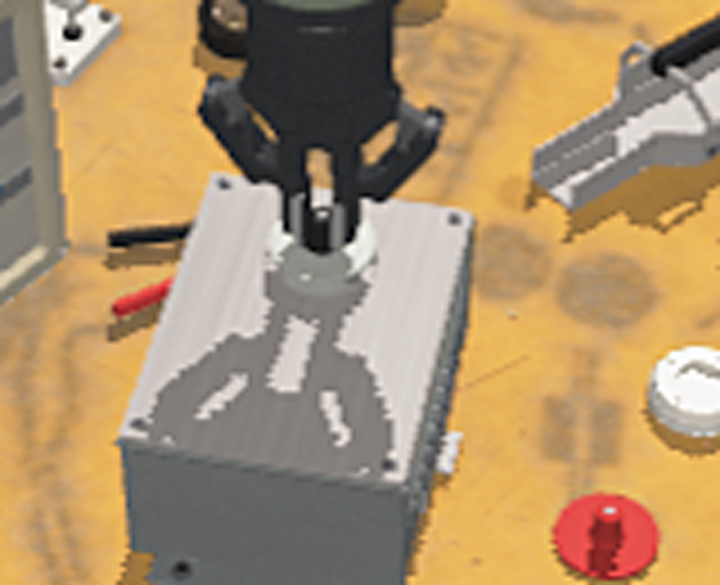

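```bash
python3 -m inch '[{"dx":-0.9,"dy":0.4,"dz":3,"rx":0,"ry":0,"rz":0,"hand":1},{"dx":0,"dy":0,"dz":4,"rx":0,"ry":0,"rz":0,"hand":1},{"dx":0,"dy":0,"dz":3,"rx":0,"ry":0,"rz":0,"hand":1},{"dx":0,"dy":0,"dz":2,"rx":0,"ry":0,"rz":0,"hand":1},{"dx":0,"dy":0,"dz":1,"rx":0,"ry":0,"rz":0,"hand":1},{"dx":0,"dy":0,"dz":0,"rx":0,"ry":0,"rz":0,"hand":1}]'
python3 -m inch '[{"dx":0,"dy":0,"dz":1,"rx":0,"ry":0,"rz":0,"hand":1},{"dx":0,"dy":0,"dz":0,"rx":0,"ry":0,"rz":0,"hand":1}]'
python3 rel.py .5512 .0287 .1006 107
```

```text
clock: 21.25
position: [0.5519, 0.0281, 0.1033]
tool_rot: [-3.141, -0.0, 1.865]
force: [-0.1, -0.9, -0.8]
grip_width: 0.0141
clock: 21.45
position: [0.5519, 0.028, 0.1024]
tool_rot: [3.142, -0.0, 1.865]
force: [-0.3, -1.0, -1.2]
grip_width: 0.0142
21.45 [0.5519 0.028  0.1024] [ 3.1416 -0.      1.8647] q [ 0.23  0.63 -0.54  1.88  0.46  0.76 -0.27] F [-0.3 -1.  -1.2] w 0.0142
delta [ 0.9 -0.5  1.8] [ 0.    -0.    -0.003]
```

```bash
python3 -m inch '[{"dx":0,"dy":0,"dz":1,"rx":0,"ry":0,"rz":0,"hand":1},{"dx":0,"dy":0,"dz":0.5,"rx":0,"ry":0,"rz":0,"hand":1},{"dx":0,"dy":0,"dz":0,"rx":0,"ry":0,"rz":0,"hand":1}]'
python3 rel.py .5512 .0287 .1006 107
```

```text
clock: 21.75
position: [0.5519, 0.028, 0.1009]
tool_rot: [-3.142, -0.0, 1.865]
force: [0.4, -0.2, -0.9]
grip_width: 0.0139
21.75 [0.5519 0.028  0.1009] [-3.1415 -0.      1.8647] q [ 0.23  0.64 -0.54  1.88  0.46  0.75 -0.28] F [ 0.4 -0.2 -0.9] w 0.0139
delta [ 0.9 -0.5  0.3] [-0.    -0.    -0.003]
```

Cover is inside the recess (3.7 mm below deck contact, no side force). Release, retreat and check.

```bash
python3 -m inch '[{"dx":0,"dy":0,"dz":0,"rx":0,"ry":0,"rz":0,"hand":0.4},{"dx":0,"dy":0,"dz":0,"rx":0,"ry":0,"rz":0,"hand":0.1},{"dx":0,"dy":0,"dz":0,"rx":0,"ry":0,"rz":0,"hand":-0.2},{"dx":0,"dy":0,"dz":0,"rx":0,"ry":0,"rz":0,"hand":-0.2},{"dx":0,"dy":0,"dz":0,"rx":0,"ry":0,"rz":0,"hand":-0.2}]'
python3 -m inch '[{"dx":0,"dy":0,"dz":-10,"rx":0,"ry":0,"rz":0,"hand":-0.2},{"dx":0,"dy":0,"dz":-25,"rx":0,"ry":0,"rz":0,"hand":-0.2},{"dx":0,"dy":0,"dz":-40,"rx":0,"ry":0,"rz":0,"hand":-0.2},{"dx":-30,"dy":0,"dz":-20,"rx":0,"ry":0,"rz":0,"hand":-0.2},{"dx":-45,"dy":0,"dz":0,"rx":0,"ry":0,"rz":0,"hand":-0.2},{"dx":-45,"dy":0,"dz":0,"rx":0,"ry":0,"rz":0,"hand":-0.2},{"dx":-45,"dy":0,"dz":0,"rx":0,"ry":0,"rz":0,"hand":-0.2},{"dx":-45,"dy":0,"dz":0,"rx":0,"ry":0,"rz":0,"hand":-0.2},{"dx":-30,"dy":0,"dz":0,"rx":0,"ry":0,"rz":0,"hand":-0.2},{"dx":0,"dy":0,"dz":0,"rx":0,"ry":0,"rz":0,"hand":-0.2}]'
python3 - <<'E'
from fit import *
im,d=bot.grab_frame('scene');big=cv2.resize(im[180:360,210:410],None,fx=3.8,fy=3.3,interpolation=cv2.INTER_CUBIC);save('top','f1.png',big)
print(fitc('scene',im,(.5512,.0287),.096,.029))
im,d=bot.grab_frame('top');big=cv2.resize(im[170:370,220:480],None,fx=3,fy=3,interpolation=cv2.INTER_CUBIC);save('top','f2.png',big)
f,cx,cy,k1,o,M=cam('top')
V,U=np.mgrid[0:480,0:640]
pts=np.stack([(U-cx)/f,(V-cy)/f,np.ones_like(U)],-1)*d[...,None]@M.T+o
r=np.linalg.norm(pts[...,:2]-[.551,.0287],axis=-1); near=(d>0)&(pts[...,2]>.08)&(pts[...,2]<.13)
print('cover z',np.median(pts[...,2][near&(r>.014)&(r<.026)]),'deck z',np.median(pts[...,2][near&(r>.034)&(r<.045)]))
for q in range(4):
    a=np.arctan2(pts[...,1]-.0287,pts[...,0]-.551); mm=near&(r>.015)&(r<.026)&(a>-np.pi+q*np.pi/2)&(a<-np.pi+(q+1)*np.pi/2); print(q,mm.sum(),pts[...,2][mm].mean().round(4))
E
```

```text
clock: 22.25
position: [0.5519, 0.028, 0.1009]
tool_rot: [3.142, -0.0, 1.865]
force: [-0.1, -0.4, -0.5]
grip_width: 0.0512
clock: 23.25
position: [0.6215, -0.2067, 0.196]
tool_rot: [-3.141, 0.001, 1.859]
force: [-0.8, 0.7, -0.2]
grip_width: 0.0513
(array([8.8925, 0.5497, 0.0287]), array([0.5498, 0.0288]))
cover z 0.09493712172405688 deck z 0.09473376613008877
0 80 0.0948
1 79 0.095
2 77 0.0944
3 78 0.095
```

View pics/f1.png

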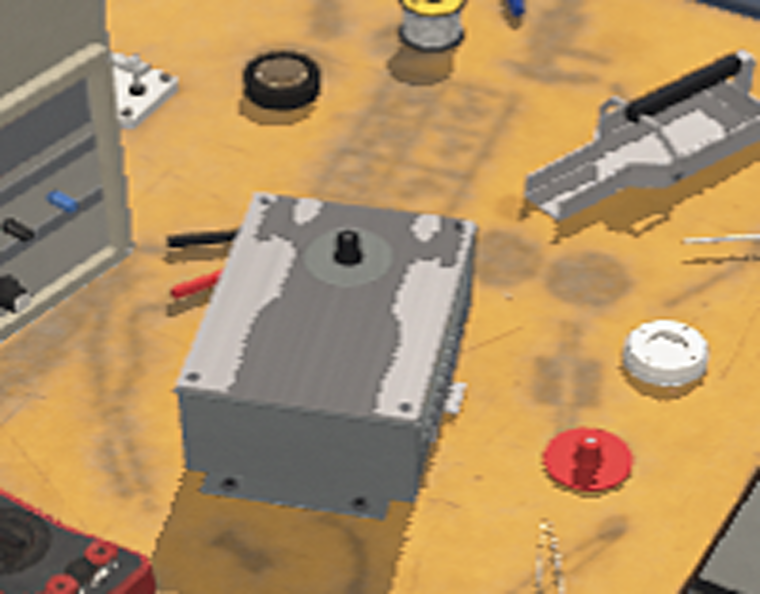

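View pics/f2.png

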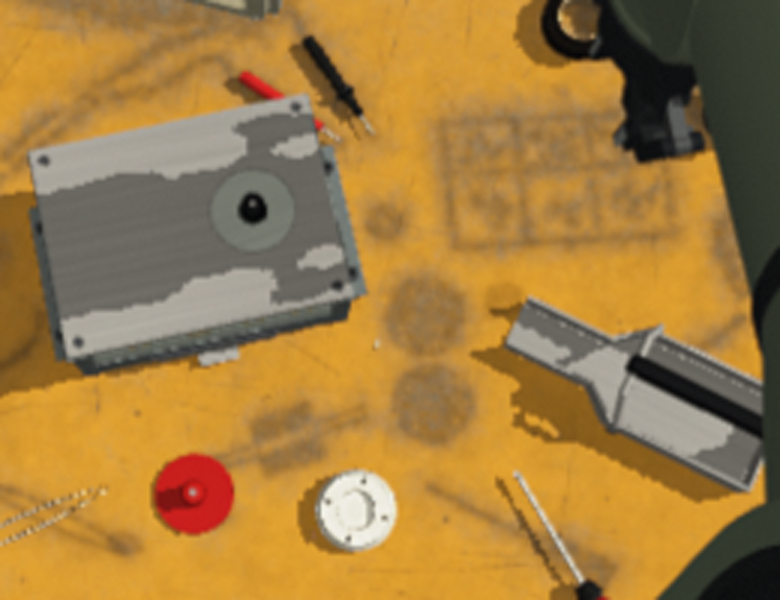

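Run:
```python
from h import *
im,d=bot.grab_frame('scene');save('top','g1.png',im)
print([(round(r['score'],2),np.round(r['centre'])) for r in bot.tip_of('scene','nut_0_centre')])
im,d=bot.grab_frame('top');big=cv2.resize(im[265:300,225:340],None,fx=6.5,fy=6.5,interpolation=cv2.INTER_CUBIC);save('top','g2.png',big);save('top','g3.png',im)
print([(round(r['score'],2),np.round(r['centre'])) for r in bot.tip_of('top','nut_0_centre')])
```

```text
[(0.71, array([258., 302.]))]
[]
```

View pics/g1.png

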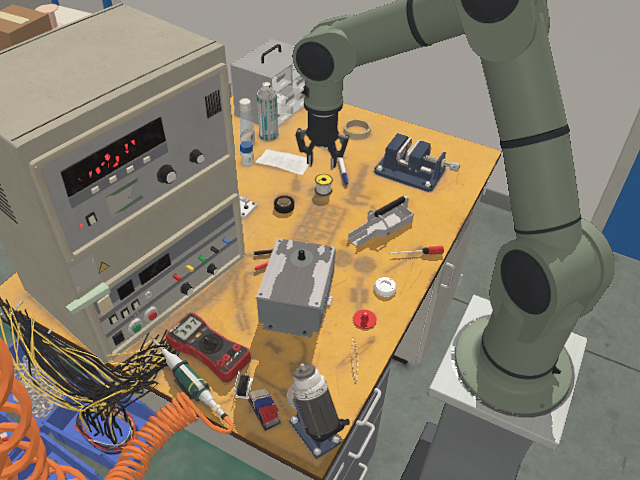

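View pics/g2.png

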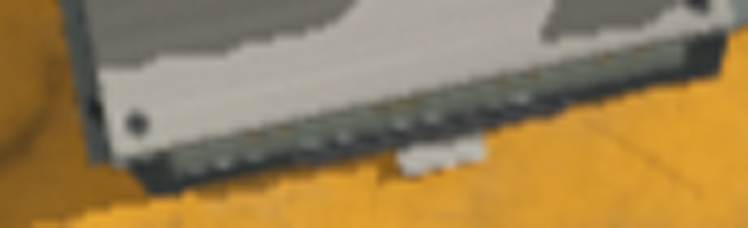

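View pics/g3.png

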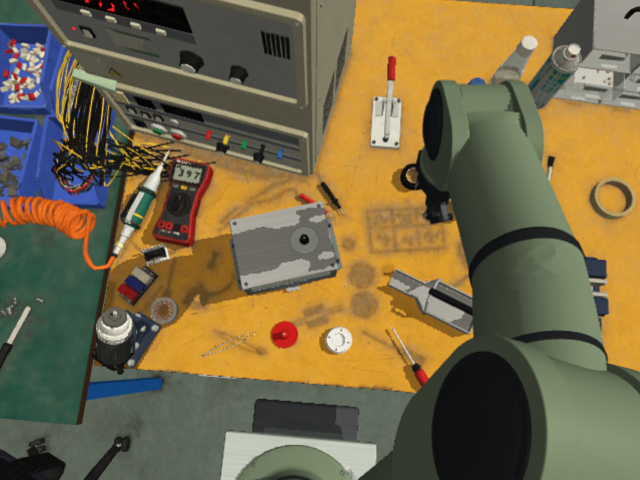

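```bash
python3 -c "
from workcell import bot
print(bot.observe()['clock'],bot.job_done())"
```

```text
the job is handed in; nothing more can be done
23.55 None
```

The job is done and handed in at 23.6 s. I tipped the chute over the filler hole, stood it level again where it had been, then put the round cover into its recess.

**Checks**
- **Chute:** it is level on the bench, and the pan shows empty in both cameras.
- **Nuts:** none are visible on the deck or the bench. I could not count the six inside the hopper. The window is too oblique in the top view to see more than faint brass-coloured traces.
- **Cover:** the depth picture puts its top within about 0.3 mm of the deck, and its four quadrants agree to about 0.6 mm.
- **Bystanders:** the reel, tape, end cap and red look-alike stand in the same places as at the start. The screwdriver and stator show no visible change either. The arm touched none of them.
- **Forces:** the largest reading I saw was about 12 N, when setting the chute down.

**Disagreements**
- In the final scene picture the nut detector reported a nut with a score of 0.71 at the cover's knob. I took it as a false hit, because the picture shows only the knob there.
- During the pour it gave one weak hit (0.25) on the tape roll.
- The two cameras differed by 1 to 4 mm on where the cover and hole were. I used averages, and the cover still went in without side force.

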